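# Clamp the cobek in its grinding board with a cam-locked push rod

### The job

Clamp the stone cobek in its board for grinding: push the sliding rod by its upright black paddle until its rubber foot presses the cobek snugly home against the two stop posts, pushing gently and never ramming it. Then flip the red cam lever right over centre until it snaps down and locks the rod, without forcing it, and leave the pestle, tub and jars alone.

Things in the scene. Friction and masses are not known exactly. Their poses are not given: they have to be found in the camera images.
- fixture: Clamping board, 310 x 170 x 18 mm, fixed to the bench, with guide block, rod, lever and stops. Origin at bench level; +x runs along the rod from paddle to cobek and stops, z up; it spans x -120 to +190, y -85 to +85 mm. The aluminium guide block (50 x 54 mm, top 66 mm above the bench) is centred at x = -75; its cheeks, up to 89 mm, hold the lever's pin.
- rod: Sliding flat steel rod (26 mm wide, 13 mm high) in the guide block, with all it carries. Origin on its axis, 33 mm above the bench, at the centre of the black paddle at its rear end; axes as the board's. Unlocked it drags with about 5 N (plus 0.7 N per 10 mm/s) and stays where it is left. From its rear end it can travel 80 mm to +x; 24 to 62 mm more are needed.
- paddle (a point): Point 20 mm above the rod's axis at the centre of the upright black paddle to push on. The paddle is 16 mm thick along x, 34 mm wide along y, and reaches from 25 to 85 mm above the bench. Behind it (-x) the bench is free; the rod does not stick out there.
- spindle_root (a point): Front end of the steel rod. A spindle here, screwed out by an unknown 0 to 20 mm, bears the rubber foot (36 mm wide): the meeting with the cobek must be felt. The foot is sprung (8 N per mm, 4 mm). Push on the paddle: 5 N free, 9 to 13 N while the cobek slides, then rising steeply: 16 to 19 N seats it well. Over 20 N foot on cobek is ramming. Let go, it stays pressed by up to 5 N.
- cobek: Shallow round dark stone mortar, 141 mm across and 42 mm high, about 0.9 kg, standing loose on the board between foot and stop posts, 5 to 18 mm short of home. Origin at the centre of its underside, z up.
- stop: The two rubber stop posts (20 mm diameter, 36 mm high on the board) against which the cobek seats, at 35 degrees either side of the rod's line. Origin and axes are those of the board.
- bowl_home (a point): Where the centre of the cobek's underside lies when it touches both stop posts: 105 mm along the board's +x, on its top face (18 mm above the bench).
- lever (a joint): Angle of the red cam lever, rad: 0 open (leaning 0.35 from upright to the board's +y), 0.35 upright, 1.95 fully closed (level, pointing to the board's -y). Loose at first, it resists from about 0.5 on (most, some 0.5 N m or 6 N near the tip, at about 1.0), passes centre at 1.6, then snaps on to 1.95 and stays; let go before that, it may spring back.
- lever_hinge (a point): Centre of the lever's pin, 79 mm above the bench while open, 83 mm when clamped; the pin runs along the board's x.
- lever_tip (a point): On the lever's centre line, 80 mm from its pin. The lever is 94 mm long, 20 to 26 mm wide along the pin and 10 to 12 mm thick; closed, it lies some 83 mm above the bench, its outer half past the guide block.
- pestle: Short tapered dark stone pestle, 110 mm long, 36 mm thick at most, lying on the bench. Leave alone.
- tub: Orange lidded tub, 102 mm across, 95 mm high; origin under its centre. Leave alone.
- jar_a: Empty glass jar, 72 mm across, 105 mm high, on a round bamboo turntable (210 mm across, top 27 mm high). Origin under its centre. Leave alone.
- jar_b: The other glass jar, the same. Leave alone.
Mind the look-alikes: they are no part of the job. What is shaped like the cobek but pink or purple is not meant.

How it is judged:
By the outcome, as a careful person would: the job done as asked, in the order asked, and still so for the second after the job is handed in, with the robot touching nothing.
It also fails if it takes over 50 s, if anything falls off the work surface, if the arm or the gripper's body presses on something with over 40 N, if the wrist force passes 120 N, or if a joint passes its speed limit or range.

### The arm

A 6-joint arm with a two-finger parallel gripper is mounted at the origin on the work surface. World frame = base frame: x ahead of the robot, y to its left, z up, the work surface at z = 0. Lengths are in m, angles in rad, forces in N, time in s.
With the tool pointing down it reaches from about 0.425 to 0.95 m from the base axis. Payload 3.5 kg.
Tool frame: the origin (TCP) lies on the centre line of the jaws, within the pads' length; the fingertips stand 25 mm ahead of it and the grasp point (between the pads) lies 6 mm ahead of it; y points along the fingers, z is the direction in which the jaws open and shut, and the axes are right-handed (so a half turn about y gives the same grasp; the last joint's range is limited). The gripper opens to 85 mm and grips with 20 to 120 N. Pads are 22 mm wide; open, the fingers measure 114 mm over their backs; the gripper's body (76 mm by 85 mm) begins 54 mm behind the grasp point. The pads swing forward as they close: fully open they stand 13 mm farther back than shut.
Start: joints at [-1.332, 0.286, 1.577, -0, 1.279, -0.15], TCP at [0.256, -0.625, 0.236] pointing down, gripper open.
Joint ranges: [-2.77, 2.77], [-0.9, 2.22], [0.21, 2.48], [-1.53, 4.67], [0.24, 2.81], [-2.84, 2.84]. Speed limits (rad/s): [2.79, 2.79, 3.14, 3.14, 3.14, 3.14].

### API

Orientations are given as a unit quaternion [x, y, z, w].
In Python, from plant import ctrl gives the robot as it stands.
- The arm moves only by the tool arm_command, never from a script. Its argument "steps" is a list of rows, each an object with "hand": the opening, from 0 (shut) to 1 (fully open); "travel": the shift along the tool's x, y, z in units of 0.3 m (1.0 is 0.3 m), a list of three; "rotation": the turn, a rotation vector about the tool's x, y, z in units of 30 degrees (1.0 is 30 degrees), a list of three. A call has 1 to 20 rows; each row shifts and turns the pose as measured when the row begins, along the tool's axes as they then stand; what a row does not reach is not made up. A row lasts 1/8 s, in which the tool goes at most 62.5 mm and 10.7 degrees, less where a joint would pass 70% of its speed; a pose out of reach is approached as far as the arm can. A call with a number of a shift or a turn outside -1 to 1 is refused whole. A call with a gripper value outside its range is refused whole. The fingers move at their own pace and stop on an object; "grip_force" is the grip in N (left out, the last holds). Time passes only in rows, so rows that do not move let the fingers close. It gives the time, the measured TCP pose, the force and the opening at its end, in the units of the state.
- ctrl.get_state(): the state, without advancing time (a new reading comes with each control period).
- ctrl.read_camera(name): name is "side" or "top" or "wrist"; returns (picture, depth): 384x512x3 uint8, blue, green, red; 384x512 float32, m along the optical axis (not along the pixel's ray), 0 where there is no reading.
- ctrl.camera_params(name): a dict with "fx", "fy", "cx", "cy" (pixels), "extrinsics" (4x4, takes a point from camera to world coordinates); the wrist camera has in their place "tool_from_camera" (4x4, takes a point from camera to tool coordinates, whose origin is the TCP and whose axes are the tool frame's). Camera axes: x right, y down, z forward; pixel columns grow to the right and rows downward; lengths in m; the calibration is good to about 2 mm. A picture is of the moment at which its call begins: read the wrist's pose just before it. camera_params takes no time and is no camera call.
- ctrl.sign_off(): hands the job in, once; it reports no verdict.
Trained networks look in the newest picture that a camera, given by its name, has taken for a name from the list of things; names that differ only in an ending like _2 or _b are one class to them, and where a whole thing is asked for, a point or a joint stands for the part that bears it (a point fixed in the world has none). Each returns a list of dicts, best first, with "score" (0 to 1); they miss things now and then, are a little off and sometimes report something else, mostly with a low value. They report only what shows in the picture. A call takes as long as a camera call. They do not tell look-alikes from the thing itself.
- ctrl.masks_of(camera, thing): "region" (384x512 bool, what is visible of it) and "at" ([column, row] in pixels, amid what is visible of it).
The state is a dict: "time": time; "qpos": joint angles; "dq": joint speeds; "joint_efforts": joint torques, N m; "eef_pos": TCP position; "tcp_rot": TCP orientation; "contact_force": force on the tool from outside, world axes, zero at the start; "wrist_torque": the same for the moment, N m; "opening": opening from 0.0 (shut) to 1.0 (fully open).
Only numpy, scipy, OpenCV 4.12 (cv2) and the standard library are available. Lean on these libraries where they do the work, as an engineer would, in place of code of your own. Each camera call takes 0.05 s, during which the arm holds its last target.

## Working session

There is one attempt and no reset: what is moved stays moved. The work goes in short steps, Python scripts to look and compute and a tool call to move; the robot and the scene stay as the last step left them, time stands still between calls to the robot, and variables do not carry over. Pictures are saved under pics/ and viewed, and the job is handed in when it is done.

Besides the shell and the picture viewer there is one more tool, called as name([rows], argument=value, ...), one row to a line, values as JSON. arm_command: Moves the arm, as the interface text tells. Shifts and turns lie within -1 to 1; 1 stands for 0.3 m of shift or 30 degrees of turn. Its arguments: {"type":"object","properties":{"steps":{"type":"array","items":{"type":"object","properties":{"hand":{"type":"number"},"travel":{"type":"array","items":{"type":"number","minimum":-1,"maximum":1}},"rotation":{"type":"array","items":{"type":"number","minimum":-1,"maximum":1}}}}},"grip_force":{"type":"number"}},"required":["steps"]}

```bash
mkdir -p pics; ls; cat > h.py <<'E'
import numpy as np,cv2
from plant import ctrl
from scipy.spatial.transform import Rotation as R
np.set_printoptions(precision=4,suppress=True)
def T(cam,st=None):
    p=ctrl.camera_params(cam)
    if 'extrinsics' in p: return p,np.array(p['extrinsics'])
    st=st or ctrl.get_state(); M=np.eye(4); M[:3,:3]=R.from_quat(st['tcp_rot']).as_matrix(); M[:3,3]=st['eef_pos']
    return p,M@np.array(p['tool_from_camera'])
def cloud(cam,d,st=None):
    p,M=T(cam,st); v,u=np.mgrid[:384,:512]
    P=np.stack([(u-p['cx'])*d/p['fx'],(v-p['cy'])*d/p['fy'],d],-1)
    return P@M[:3,:3].T+M[:3,3]
def proj(cam,X,st=None):
    p,M=T(cam,st); q=(np.asarray(X)-M[:3,3])@M[:3,:3]
    return np.stack([q[...,0]/q[...,2]*p['fx']+p['cx'],q[...,1]/q[...,2]*p['fy']+p['cy']],-1)
E
python3 - <<'E'
from h import *
s=ctrl.get_state(); print(s)
for c in('top','side'):
    i,d=ctrl.read_camera(c); cv2.imwrite(f'pics/{c}0.png',i); np.save(f'{c}0.npy',d); np.save(f'{c}0i.npy',i)
    P=cloud(c,d)
    for n in('cobek','paddle','lever','fixture','stop','rod','spindle_root'):
        for r in ctrl.masks_of(c,n)[:3]:
            m=r['region']&(d>0); print(c,n,round(r['score'],2),r['at'],m.sum(),np.median(P[m],0) if m.any() else None)
    print(T(c)[1])
E
```

```text
pics
{'time': 0.0, 'qpos': array([-1.332 ,  0.2872,  1.5782,  0.    ,  1.2786, -0.15  ]), 'dq': array([-0.0003, -0.0002,  0.0004, -0.0005, -0.0006, -0.0003]), 'joint_efforts': array([  0.0008, -40.5972, -29.2629,  -0.0001,   0.0058,  -0.    ]), 'eef_pos': array([ 0.2557, -0.624 ,  0.2342]), 'tcp_rot': array([-0.1366,  0.6946, -0.6929,  0.1366]), 'contact_force': array([-0.3336,  0.1054, -0.4795]), 'wrist_torque': array([-0.0082, -0.0237,  0.0182]), 'opening': 1.0002018785049542}
top cobek 0.86 [203.8, 272.5] 1620 [0.3019 0.2673 0.0273]
top cobek 0.83 [350.8, 117.7] 1583 [ 0.8109 -0.189   0.0275]
top cobek 0.73 [247.6, 209.0] 1553 [0.5039 0.1446 0.0453]
top paddle 0.76 [325.9, 194.9] 415 [ 0.5575 -0.1029  0.0399]
top paddle 0.17 [301.2, 195.3] 127 [ 0.538  -0.0208  0.0883]
top lever 0.54 [306.0, 197.5] 75 [ 0.5366 -0.026   0.1224]
top fixture 0.84 [282.3, 201.3] 3727 [0.5296 0.0254 0.0185]
top stop 0.19 [325.2, 195.0] 422 [ 0.5565 -0.1028  0.0398]
top rod 0.56 [325.1, 191.7] 405 [ 0.5571 -0.1032  0.0397]
top rod 0.47 [161.2, 218.5] 958 [0.4677 0.3885 0.0883]
top spindle_root 0.57 [323
[... 292 characters left out ...]
7 0.028 ]
side cobek 0.74 [309.7, 161.4] 300 [ 0.5577 -0.1299  0.042 ]
side paddle 0.68 [309.8, 161.0] 342 [ 0.5571 -0.131   0.0417]
side paddle 0.32 [243.7, 164.4] 237 [0.7377 0.0225 0.0231]
side lever 0.65 [301.7, 147.6] 114 [ 0.5338 -0.0219  0.1354]
side fixture 0.91 [293.3, 191.1] 2932 [0.5153 0.0169 0.02  ]
side fixture 0.35 [297.5, 163.1] 206 [ 0.5356 -0.0203  0.0996]
side stop 0.43 [249.2, 220.5] 188 [0.5244 0.212  0.0419]
side rod 0.8 [312.6, 159.1] 295 [ 0.5591 -0.1394  0.0425]
side spindle_root 0.85 [307.4, 161.9] 387 [ 0.5562 -0.1249  0.0414]
[[-0.7494 -0.3953  0.5311 -0.1517]
 [-0.662   0.4379 -0.6082  0.9666]
 [ 0.0078 -0.8074 -0.5899  0.8967]
 [ 0.      0.      0.      1.    ]]
```

View pics/top0.png

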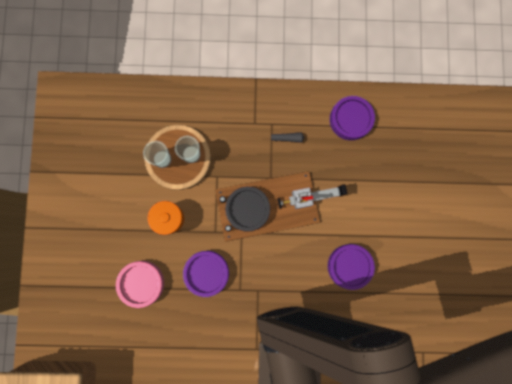

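View pics/side0.png

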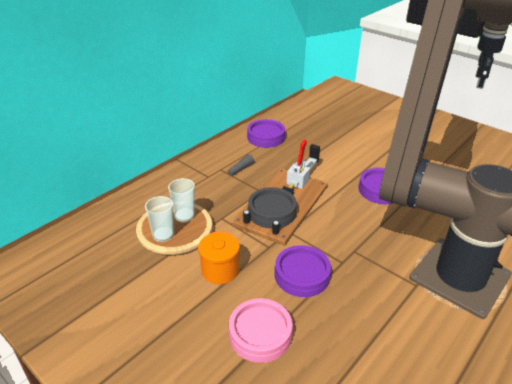

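```bash
python3 - <<'E'
import cv2,numpy as np
a=cv2.imread('pics/top0.png')[140:280,180:350]; cv2.imwrite('pics/topc.png',cv2.resize(a,None,fx=4,fy=4,interpolation=cv2.INTER_CUBIC))
a=cv2.imread('pics/side0.png')[120:260,220:390]; cv2.imwrite('pics/sidec.png',cv2.resize(a,None,fx=4,fy=4,interpolation=cv2.INTER_CUBIC))
E
```

```text
(no output)
```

View pics/topc.png

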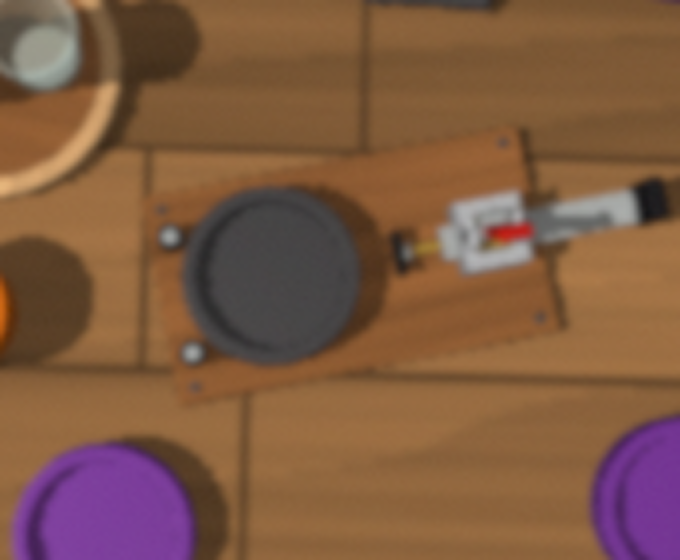

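View pics/sidec.png

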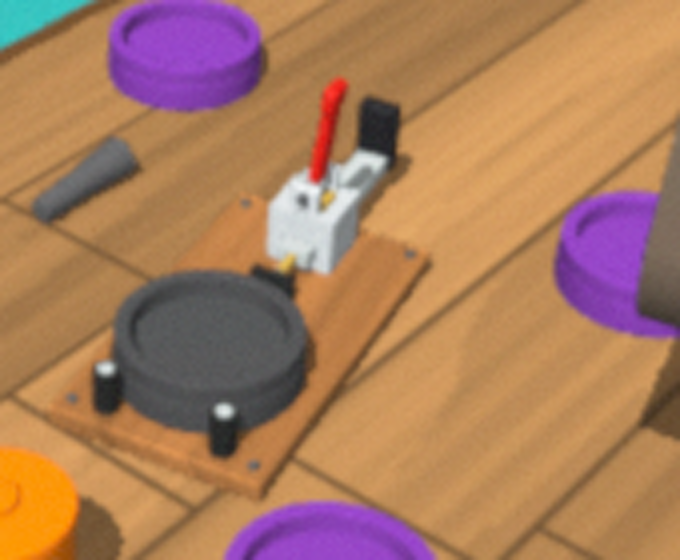

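```bash
python3 - <<'E'
from h import *
d=np.load('top0.npy');i=np.load('top0i.npy');P=cloud('top',d)
b,g,r=[i[...,k].astype(int) for k in range(3)]
box=np.zeros(d.shape,bool);box[165:245,205:355]=1
dark=box&(np.max(i,-1)<75)&(P[...,2]>.02)
n,l,st,c=cv2.connectedComponentsWithStats(dark.astype(np.uint8))
for k in range(1,n):
    if st[k,4]>5: m=l==k; print('dark',c[k],st[k,4],P[m].mean(0),P[m][:,2].max())
# board orientation
fx=box&(P[...,2]>.01)&(P[...,2]<.024)
pts=P[fx][:,:2].astype(np.float32)
hsv=cv2.cvtColor(i,cv2.COLOR_BGR2HSV)
n,l,st,c=cv2.connectedComponentsWithStats(fx.astype(np.uint8))
k=1+np.argmax(st[1:,4]); q=P[l==k][:,:2].astype(np.float32); print(st[k],cv2.minAreaRect(q))
red=box&(r>140)&(g<60)&(b<60);print('red',red.sum(),P[red])
E
```

```text
dark [342.4265 189.7206] 68 [ 0.5656 -0.1443  0.0993] 1.3698051826084374
dark [247.9586 208.1917] 1424 [0.506  0.14   0.0521] 1.3698051826084374
dark [279.3077 202.7692] 26 [0.5263 0.0416 0.0397] 0.048339519852762525
[ 215  172  104   70 2974] ((0.5180456638336182, 0.08029964566230774), (0.17007103562355042, 0.3098752498626709), 12.590422630310059)
red 22 [[ 0.5364 -0.0371  0.1752]
 [ 0.5339 -0.0183  0.1671]
 [ 0.5328 -0.0196  0.1782]
 [ 0.5336 -0.0234  0.1716]
 [ 0.5335 -0.026   0.1733]
 [ 0.5339 -0.0294  0.1696]
 [ 0.5333 -0.0312  0.1767]
 [ 0.5338 -0.0348  0.1719]
 [ 0.5339 -0.0376  0.1717]
 [ 0.5343 -0.041   0.1684]
 [ 0.5312 -0.0159  0.1643]
 [ 0.5309 -0.0182  0.1681]
 [ 0.5305 -0.0203  0.1733]
 [ 0.5305 -0.0231  0.1736]
 [ 0.5305 -0.0259  0.1741]
 [ 0.5307 -0.029   0.1726]
 [ 0.5309 -0.032   0.1717]
 [ 0.5307 -0.0343  0.175 ]
 [ 0.5308 -0.0373  0.1743]
 [ 0.4138  0.1505  1.3698]
 [ 0.5274 -0.0228  0.1763]
 [ 0.5283 -0.0268  0.168 ]]
```

The real cobek is the dark one at top-view (248,209), on the board and between the foot and the two posts. The look-alikes are the purple ones at (352,118), (206,273) and (351,266), and the pink one at (139,284). The paddle is at (342,190), with the red lever at about (307,197) standing open. Next I'll refine the board frame.

```bash
cat >> h.py <<'E'
TH=np.deg2rad(102.59); BX=np.array([np.cos(TH),np.sin(TH),0]); BY=np.array([-np.sin(TH),np.cos(TH),0])
O=np.array([.5180,.0803,0])-.035*BX
def tob(P): P=np.asarray(P)-O; return np.stack([P@BX,P@BY,P[...,2]],-1)
def fromb(p): p=np.asarray(p,float); return O+p[...,0:1]*BX+p[...,1:2]*BY+p[...,2:3]*np.array([0,0,1])
def st():
    s=ctrl.get_state(); M=R.from_quat(s['tcp_rot']).as_matrix(); f=s['contact_force']
    print('t',round(s['time'],3),'tcp',s['eef_pos'],'board mm',tob(s['eef_pos'])*1e3,'F board',f@BX,f@BY,f[2],'open',round(s['opening'],2)); print('tool axes in board\n',np.array([M.T@BX,M.T@BY,M.T@[0,0,1]]).T); return s,M
E
python3 - <<'E'
from h import *
print(O)
d=np.load('top0.npy');i=np.load('top0i.npy');P=cloud('top',d);B=tob(P)*1e3
s=(np.max(i,-1)<75)
for n,m in dict(pad=s&(B[...,2]>60)&(B[...,2]<100)&(B[...,0]<-150)&(B[...,0]>-220)&(abs(B[...,1])<50),
  rod=(B[...,2]>33)&(B[...,2]<50)&(B[...,0]<-110)&(B[...,0]>-170)&(abs(B[...,1])<30),
  block=(B[...,2]>60)&(B[...,2]<95)&(B[...,0]<-30)&(B[...,0]>-115)&(abs(B[...,1])<40),
  cob=s&(B[...,2]>50)&(B[...,2]<70)&(B[...,0]<190)&(B[...,0]>0)&(abs(B[...,1])<80),
  foot=s&(B[...,2]>25)&(B[...,2]<60)&(B[...,0]<20)&(B[...,0]>-40)&(abs(B[...,1])<40),
  lever=(B[...,2]>130)&(B[...,2]<190)&(B[...,0]<-30)&(B[...,0]>-115)&(abs(B[...,1])<70)).items():
  q=B[m]; print(n,len(q),q.min(0),q.max(0),np.median(q,0))
_,M=st()
for X in([.5,.1,.1],): pass
E
```

```text
[0.5256 0.0461 0.    ]
pad 66 [-210.6462  -13.7118   61.3953] [-192.8559   15.9551   90.2027] [-198.6066    0.8835   83.3017]
rod 152 [-169.6525  -12.719    33.2085] [-110.4022   13.0576   47.007 ] [-140.925     0.2919   39.0291]
block 237 [-100.0686  -26.5202   60.0793] [-49.6416  27.0248  92.2296] [-69.8538  -2.0572  67.5784]
cob 381 [ 31.3105 -65.3474  50.0679] [161.1803  64.6974  67.7992] [77.3206 -3.1989 58.9759]
foot 23 [ -8.756  -14.4201  30.7748] [ 0.3575 14.3589 48.3395] [-4.044   0.3757 42.0759]
lever 40 [-86.9578   1.3388 131.8456] [-61.7258  16.3482 178.2287] [-73.2803  10.2582 171.7117]
t 0.8 tcp [ 0.2559 -0.6246  0.2356] board mm [-595.8187  409.4339  235.6365] F board 0.8957789566031146 -0.5869015081505305 -0.7669790524602659 open 1.0
tool axes in board
 [[-0.1683  0.9857  0.    ]
 [-0.      0.     -1.    ]
 [-0.9857 -0.1683  0.    ]]
```

arm_command([
  {"hand": 0,"travel": [0,0,0],"rotation": [0,-0.335,0]},
  {"hand": 0,"travel": [0,0,0],"rotation": [0,-0.335,0]},
  {"hand": 0,"travel": [0,0,0],"rotation": [0,-0.335,0]},
  {"hand": 0,"travel": [0,0,0],"rotation": [0,-0.335,0]},
  {"hand": 0,"travel": [0,0,0],"rotation": [0,-0.335,0]},
  {"hand": 0,"travel": [0,0,0],"rotation": [0,-0.335,0]},
  {"hand": 0,"travel": [0,0,0],"rotation": [0,-0.335,0]},
  {"hand": 0,"travel": [0,0,0],"rotation": [0,-0.335,0]},
], grip_force=30)

```text
time: 1.8
eef_pos: [0.2559, -0.6246, 0.2358]
tcp_rot: [0.562, -0.429, 0.429, -0.562]
contact_force: [-0.1, -0.8, -0.2]
opening: 0.001
```

```bash
python3 -c "
from h import *
st()"
```

```text
t 1.8 tcp [ 0.2559 -0.6246  0.2358] board mm [-595.84    409.457   235.8145] F board -0.7231759301697145 0.23068642652529234 -0.15182763828038828 open 0.0
tool axes in board
 [[-0.9988 -0.048   0.0003]
 [-0.0003  0.     -1.    ]
 [ 0.048  -0.9988 -0.    ]]
```

arm_command([
  {"hand": 0,"travel": [0,0,0],"rotation": [0,0.09,0]},
  {"hand": 0,"travel": [-0.14,0,0.17],"rotation": [0,0,0]},
  {"hand": 0,"travel": [-0.14,0,0.17],"rotation": [0,0,0]},
  {"hand": 0,"travel": [-0.14,0,0.17],"rotation": [0,0,0]},
  {"hand": 0,"travel": [-0.14,0,0.17],"rotation": [0,0,0]},
  {"hand": 0,"travel": [-0.14,0,0.17],"rotation": [0,0,0]},
  {"hand": 0,"travel": [-0.14,0,0.17],"rotation": [0,0,0]},
  {"hand": 0,"travel": [-0.14,0,0.17],"rotation": [0,0,0]},
  {"hand": 0,"travel": [0,0,0],"rotation": [0,0,0]},
])

```text
time: 2.92
eef_pos: [0.5292, -0.2754, 0.2367]
tcp_rot: [0.551, -0.441, 0.445, -0.551]
contact_force: [0.2, -0.8, -0.0]
opening: 0.002
```

```bash
python3 -c "
from h import *
s,_=st();print(s['qpos'])
i,d=ctrl.read_camera('wrist');cv2.imwrite('pics/w1.png',i)"
```

```text
t 2.925 tcp [ 0.5292 -0.2754  0.2367] board mm [-314.6115   66.5828  236.7046] F board -0.8139854975768239 -0.010265855058535873 -0.01378480760794372 open 0.0
tool axes in board
 [[-1.      0.0028  0.0047]
 [-0.0047 -0.0031 -1.    ]
 [-0.0028 -1.      0.0031]]
[-0.6495  0.1118  1.7775 -0.0007  1.2467 -0.8662]
```

View pics/w1.png

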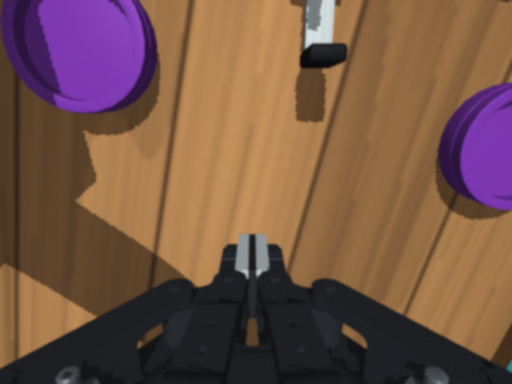

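arm_command([
  {"hand": 0,"travel": [-0.077,0,0.073],"rotation": [0,0,0]},
  {"hand": 0,"travel": [-0.077,0,0.073],"rotation": [0,0,0]},
  {"hand": 0,"travel": [-0.077,0,0.073],"rotation": [0,0,0]},
  {"hand": 0,"travel": [0,0.145,0],"rotation": [0,0,0]},
  {"hand": 0,"travel": [0,0.145,0],"rotation": [0,0,0]},
  {"hand": 0,"travel": [0,0.145,0],"rotation": [0,0,0]},
  {"hand": 0,"travel": [0,0.1,0],"rotation": [0,0,0]},
  {"hand": 0,"travel": [0,0,0],"rotation": [0,0,0]},
])

```text
time: 3.98
eef_pos: [0.5765, -0.208, 0.0741]
tcp_rot: [0.549, -0.443, 0.452, -0.546]
contact_force: [0.4, -0.8, -0.5]
opening: 0.002
```

```bash
python3 -c "
from h import *
s,_=st()
i,d=ctrl.read_camera('wrist');cv2.imwrite('pics/w2.png',i)
i,d=ctrl.read_camera('side');cv2.imwrite('pics/s2.png',cv2.resize(i[80:240,220:400],None,fx=3.5,fy=3.5))"
```

```text
t 3.975 tcp [ 0.5765 -0.208   0.0741] board mm [-259.1528    5.7646   74.1268] F board -0.8204377492325697 -0.19742998566283748 -0.4585850017504385 open 0.0
tool axes in board
 [[-0.9997  0.0196  0.0122]
 [-0.0123 -0.0038 -0.9999]
 [-0.0195 -0.9998  0.0041]]
```

View pics/w2.png

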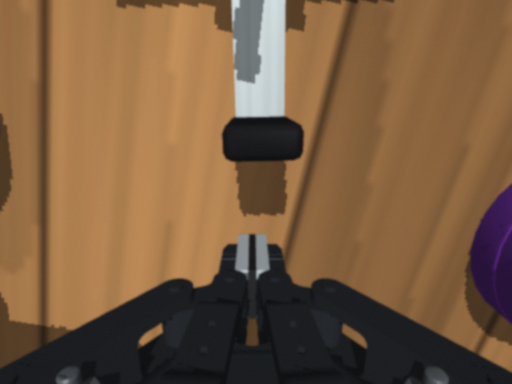

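View pics/s2.png

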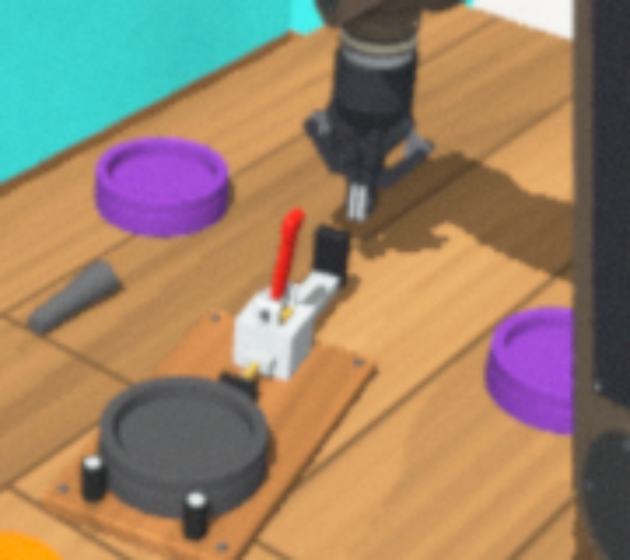

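arm_command([
  {"hand": 0,"travel": [0,0.05,0.018],"rotation": [0,-0.037,0]},
  {"hand": 0,"travel": [-0.05,0,0],"rotation": [0,0,0]},
  {"hand": 0,"travel": [-0.04,0,0],"rotation": [0,0,0]},
  {"hand": 0,"travel": [0,0,0],"rotation": [0,0,0]},
])

```text
time: 4.58
eef_pos: [0.581, -0.1813, 0.0662]
tcp_rot: [0.553, -0.432, 0.451, -0.551]
contact_force: [0.3, -0.3, -0.5]
opening: 0.0
```

```bash
python3 -c "
from h import *
s,_=st()"
```

```text
t 4.575 tcp [ 0.581  -0.1813  0.0662] board mm [-234.0057   -4.4627   66.2237] F board -0.3359664803514683 -0.26106066978980424 -0.5368158468599113 open 0.0
tool axes in board
 [[-0.9998 -0.0014  0.0219]
 [-0.0219 -0.0151 -0.9996]
 [ 0.0017 -0.9999  0.0151]]
```

arm_command([
  {"hand": 0,"travel": [0,0.03,-0.016],"rotation": [-0.029,0,0.042]},
  {"hand": 0,"travel": [0,0,0],"rotation": [0,0,0]},
  {"hand": 0,"travel": [-0.02,0,0],"rotation": [0,0,0]},
  {"hand": 0,"travel": [0,0,0],"rotation": [0,0,0]},
])

```text
time: 5.08
eef_pos: [0.575, -0.1765, 0.057]
tcp_rot: [-0.552, 0.442, -0.441, 0.552]
contact_force: [-0.2, 0.2, -0.4]
opening: -0.0
```

```bash
python3 -c "
from h import *
s,_=st()"
```

```text
t 5.075 tcp [ 0.575  -0.1765  0.057 ] board mm [-228.0354    0.3269   56.9501] F board 0.2602032761356435 0.14333232722748887 -0.4482120639757926 open -0.0
tool axes in board
 [[-1.     -0.0017 -0.0009]
 [ 0.0009  0.0006 -1.    ]
 [ 0.0017 -1.     -0.0005]]
```

arm_command([
  {"hand": 0,"travel": [-0.01,0,0]},
  {"hand": 0,"travel": [-0.01,0,0]},
  {"hand": 0,"travel": [-0.01,0,0]},
  {"hand": 0,"travel": [-0.01,0,0]},
  {"hand": 0,"travel": [-0.01,0,0]},
])

```text
$.steps[0]: bad value
```

```bash
python3 -c "
from h import *
s,_=st()"
```

```text
t 5.075 tcp [ 0.575  -0.1765  0.057 ] board mm [-228.0354    0.3269   56.9501] F board 0.2602032761356435 0.14333232722748887 -0.4482120639757926 open -0.0
tool axes in board
 [[-1.     -0.0017 -0.0009]
 [ 0.0009  0.0006 -1.    ]
 [ 0.0017 -1.     -0.0005]]
```

arm_command([
  {"hand": 0,"travel": [-0.01,0,0],"rotation": [0,0,0]},
  {"hand": 0,"travel": [-0.01,0,0],"rotation": [0,0,0]},
  {"hand": 0,"travel": [-0.01,0,0],"rotation": [0,0,0]},
  {"hand": 0,"travel": [-0.01,0,0],"rotation": [0,0,0]},
  {"hand": 0,"travel": [-0.01,0,0],"rotation": [0,0,0]},
])

```text
time: 5.7
eef_pos: [0.5729, -0.1663, 0.0573]
tcp_rot: [0.554, -0.438, 0.445, -0.551]
contact_force: [0.6, -5.7, -2.7]
opening: 0.001
```

```bash
python3 -c "
from h import *
s,_=st()"
```

```text
t 5.7 tcp [ 0.5729 -0.1663  0.0573] board mm [-217.6133    0.1573   57.3217] F board -5.6718378747397615 0.6226719965565313 -2.680645849660806 open 0.0
tool axes in board
 [[-0.9999 -0.0035  0.0112]
 [-0.0112 -0.0022 -0.9999]
 [ 0.0035 -1.      0.0022]]
```

arm_command([
  {"hand": 0,"travel": [-0.01,0,0],"rotation": [0,0,0]},
  {"hand": 0,"travel": [-0.01,0,0],"rotation": [0,0,0]},
  {"hand": 0,"travel": [-0.01,0,0],"rotation": [0,0,0]},
  {"hand": 0,"travel": [-0.01,0,0],"rotation": [0,0,0]},
])

```text
time: 6.2
eef_pos: [0.5719, -0.161, 0.0575]
tcp_rot: [0.557, -0.432, 0.449, -0.549]
contact_force: [1.4, -5.6, -3.3]
opening: -0.002
```

```bash
python3 -c "
from h import *
s,_=st()"
```

```text
t 6.2 tcp [ 0.5719 -0.161   0.0575] board mm [-212.2295    0.0362   57.5145] F board -5.764202498841283 -0.18500913508351122 -3.2833820894880703 open -0.0
tool axes in board
 [[-0.9996 -0.0052  0.0266]
 [-0.0265 -0.0059 -0.9996]
 [ 0.0054 -1.      0.0058]]
```

arm_command([
  {"hand": 0,"travel": [-0.014,0,0],"rotation": [-0.004,0,0.02]},
  {"hand": 0,"travel": [-0.014,0,0],"rotation": [-0.004,0,0.02]},
  {"hand": 0,"travel": [-0.014,0,0],"rotation": [-0.004,0,0.02]},
  {"hand": 0,"travel": [-0.014,0,0],"rotation": [-0.004,0,0.02]},
])

```text
time: 6.7
eef_pos: [0.5696, -0.1514, 0.0572]
tcp_rot: [-0.553, 0.44, -0.44, 0.554]
contact_force: [1.1, -6.5, -3.8]
opening: -0.002
```

```bash
python3 -c "
from h import *
s,_=st()"
```

```text
t 6.7 tcp [ 0.5696 -0.1514  0.0572] board mm [-202.3248    0.1815   57.1867] F board -6.603341993576781 0.35110081947092175 -3.7725989686904486 open -0.0
tool axes in board
 [[-1.     -0.0073 -0.0001]
 [ 0.0001 -0.0006 -1.    ]
 [ 0.0073 -1.      0.0006]]
```

arm_command([
  {"hand": 0,"travel": [-0.012,0,0],"rotation": [0,0.003,0.011]},
  {"hand": 0,"travel": [-0.012,0,0],"rotation": [0,0.003,0.011]},
  {"hand": 0,"travel": [-0.012,0,0],"rotation": [0,0.003,0.011]},
])

```text
time: 7.08
eef_pos: [0.5683, -0.1461, 0.0571]
tcp_rot: [-0.551, 0.442, -0.44, 0.555]
contact_force: [0.5, -5.6, -3.2]
opening: -0.002
```

```bash
python3 -c "
from h import *
s,_=st()"
```

```text
t 7.075 tcp [ 0.5683 -0.1461  0.0571] board mm [-196.917     0.2165   57.1294] F board -5.570492740057122 0.705003685452425 -3.2172350789818553 open -0.0
tool axes in board
 [[-1.     -0.0042 -0.005 ]
 [ 0.005  -0.0032 -1.    ]
 [ 0.0041 -1.      0.0032]]
```

arm_command([
  {"hand": 0,"travel": [-0.012,0,0],"rotation": [0,0.003,0.006]},
  {"hand": 0,"travel": [-0.012,0,0],"rotation": [0,0.003,0.007]},
])

```text
time: 7.32
eef_pos: [0.5677, -0.1431, 0.0572]
tcp_rot: [-0.551, 0.441, -0.442, 0.554]
contact_force: [1.6, -8.3, -4.8]
opening: -0.002
```

```bash
python3 -c "
from h import *
s,_=st()"
```

```text
t 7.325 tcp [ 0.5677 -0.1431  0.0572] board mm [-193.8185    0.1742   57.187 ] F board -8.483104331301012 0.2688141786922153 -4.794133863484083 open -0.0
tool axes in board
 [[-1.     -0.0027 -0.002 ]
 [ 0.002  -0.0051 -1.    ]
 [ 0.0027 -1.      0.0051]]
```

arm_command([
  {"hand": 0,"travel": [-0.012,0,0],"rotation": [0,0.003,0.006]},
  {"hand": 0,"travel": [-0.012,0,0],"rotation": [0,0.003,0.007]},
])

```text
time: 7.58
eef_pos: [0.5677, -0.1428, 0.0574]
tcp_rot: [-0.552, 0.438, -0.445, 0.553]
contact_force: [2.8, -12.5, -5.7]
opening: -0.001
```

```bash
python3 -c "
from h import *
s,_=st()"
```

```text
t 7.575 tcp [ 0.5677 -0.1428  0.0574] board mm [-193.5367    0.0723   57.3755] F board -12.75620068231853 0.009217136739381678 -5.702545596144126 open -0.0
tool axes in board
 [[-1.     -0.0025  0.0072]
 [-0.0072 -0.0082 -0.9999]
 [ 0.0026 -1.      0.0081]]
```

arm_command([
  {"hand": 0,"travel": [-0.012,0,0],"rotation": [-0.008,0.002,0.018]},
  {"hand": 0,"travel": [-0.012,0,0],"rotation": [-0.004,0.002,0.014]},
])

```text
time: 7.82
eef_pos: [0.5677, -0.1427, 0.0573]
tcp_rot: [-0.552, 0.439, -0.444, 0.552]
contact_force: [1.6, -10.3, -5.5]
opening: 0.002
```

```bash
python3 -c "
from h import *
s,_=st()"
```

```text
t 7.825 tcp [ 0.5677 -0.1427  0.0573] board mm [-193.4981    0.1568   57.3375] F board -10.362597130789304 0.650000964534693 -5.518536367397082 open 0.0
tool axes in board
 [[-1.     -0.0026  0.0058]
 [-0.0058 -0.0047 -1.    ]
 [ 0.0026 -1.      0.0047]]
```

arm_command([
  {"hand": 0,"travel": [-0.012,0,0],"rotation": [-0.004,0.002,0.014]},
  {"hand": 0,"travel": [-0.012,0,0],"rotation": [-0.004,0.002,0.014]},
])

```text
time: 8.07
eef_pos: [0.5676, -0.1427, 0.0573]
tcp_rot: [0.553, -0.439, 0.444, -0.552]
contact_force: [2.1, -11.3, -5.5]
opening: 0.002
```

```bash
python3 -c "
from h import *
s,_=st()"
```

```text
t 8.075 tcp [ 0.5676 -0.1427  0.0573] board mm [-193.4887    0.1833   57.3387] F board -11.452317557847145 0.4461587607117393 -5.522930910948891 open 0.0
tool axes in board
 [[-1.     -0.0027  0.0065]
 [-0.0064 -0.0034 -1.    ]
 [ 0.0027 -1.      0.0034]]
```

arm_command([
  {"hand": 0,"travel": [-0.014,0,0],"rotation": [-0.004,0.002,0.018]},
  {"hand": 0,"travel": [-0.014,0,0],"rotation": [-0.004,0.002,0.018]},
])

```text
time: 8.32
eef_pos: [0.5674, -0.142, 0.0573]
tcp_rot: [0.553, -0.44, 0.443, -0.552]
contact_force: [2.6, -12.1, -6.1]
opening: 0.005
```

```bash
python3 -c "
from h import *
s,_=st()
i,d=ctrl.read_camera('top');cv2.imwrite('pics/t3.png',cv2.resize(i[140:280,180:350],None,fx=4,fy=4,interpolation=2))
B=tob(cloud('top',d))*1e3;k=np.max(i,-1)<75
m=k&(B[...,2]>50)&(B[...,2]<70)&(B[...,0]<190)&(B[...,0]>0)&(abs(B[...,1])<80);q=B[m];print(q.min(0),q.max(0))
m=k&(B[...,2]>25)&(B[...,2]<50)&(B[...,0]<40)&(B[...,0]>-40)&(abs(B[...,1])<20);q=B[m];print(len(q),q.min(0),q.max(0))
"
```

```text
t 8.325 tcp [ 0.5674 -0.142   0.0573] board mm [-192.7433    0.2176   57.3041] F board -12.360072018651127 0.10453532257717851 -6.138820054469316 open 0.0
tool axes in board
 [[-1.     -0.0027  0.0038]
 [-0.0038 -0.0025 -1.    ]
 [ 0.0027 -1.      0.0024]]
[ 32.0009 -63.2997  50.0804] [159.9403  60.3878  67.8788]
35 [ 20.9133 -17.5195  33.0931] [30.1072 17.5472 45.9976]
```

View pics/t3.png

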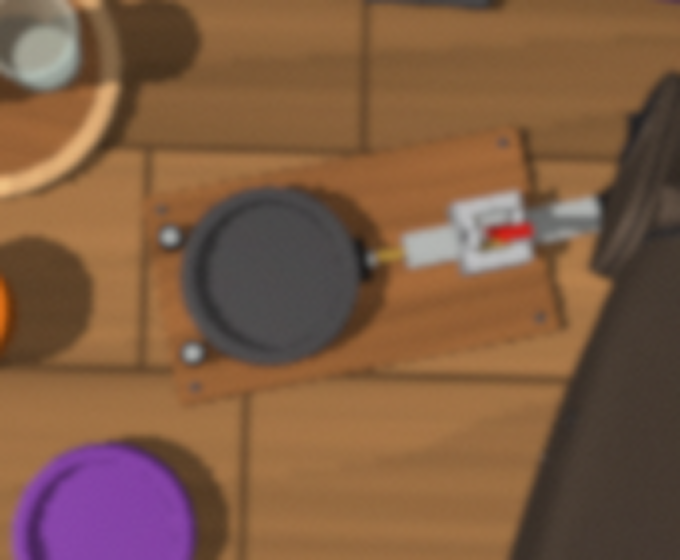

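The foot now meets the cobek's rear rim, at (362,260) in the crop. The posts at (170,237) and (193,352) are still a few mm off, and the cobek has just started to slide. I'll keep pushing gently.

arm_command([
  {"hand": 0,"travel": [-0.014,0,0],"rotation": [-0.004,0.002,0.018]},
  {"hand": 0,"travel": [-0.014,0,0],"rotation": [-0.004,0.002,0.018]},
])

```text
time: 8.62
eef_pos: [0.5673, -0.1413, 0.0573]
tcp_rot: [-0.552, 0.441, -0.442, 0.553]
contact_force: [1.0, -11.7, -6.8]
opening: -0.002
```

```bash
python3 -c "
from h import *
s,_=st()"
```

```text
t 8.625 tcp [ 0.5673 -0.1413  0.0573] board mm [-192.0227    0.2114   57.2645] F board -11.64207246515762 1.5991874750810053 -6.7665566240803905 open -0.0
tool axes in board
 [[-1.     -0.0029  0.0013]
 [-0.0013 -0.0015 -1.    ]
 [ 0.0029 -1.      0.0015]]
```

arm_command([
  {"hand": 0,"travel": [-0.014,0,0],"rotation": [-0.004,0.002,0.018]},
  {"hand": 0,"travel": [-0.014,0,0],"rotation": [-0.004,0.002,0.018]},
])

```text
time: 8.88
eef_pos: [0.5671, -0.1407, 0.0573]
tcp_rot: [-0.552, 0.441, -0.441, 0.553]
contact_force: [1.5, -11.9, -6.0]
opening: -0.004
```

```bash
python3 -c "
from h import *
s,_=st()"
```

```text
t 8.875 tcp [ 0.5671 -0.1407  0.0573] board mm [-191.3952    0.2038   57.2953] F board -11.953711565996363 1.0909227060276014 -6.049728265646976 open -0.0
tool axes in board
 [[-1.     -0.0032 -0.0008]
 [ 0.0008 -0.0006 -1.    ]
 [ 0.0032 -1.      0.0006]]
```

arm_command([
  {"hand": 0,"travel": [-0.016,0,0],"rotation": [0,0.002,0.015]},
  {"hand": 0,"travel": [-0.016,0,0],"rotation": [0,0.002,0.015]},
  {"hand": 0,"travel": [-0.016,0,0],"rotation": [0,0.002,0.015]},
])

```text
time: 9.25
eef_pos: [0.5667, -0.1384, 0.0573]
tcp_rot: [-0.551, 0.439, -0.443, 0.554]
contact_force: [2.1, -13.1, -6.3]
opening: -0.002
```

```bash
python3 -c "
from h import *
s,_=st()"
```

```text
t 9.25 tcp [ 0.5667 -0.1384  0.0573] board mm [-189.0172    0.1308   57.3359] F board -13.203379618264385 0.7593045251124231 -6.286598735736342 open -0.0
tool axes in board
 [[-1.     -0.0037  0.0017]
 [-0.0017 -0.0059 -1.    ]
 [ 0.0038 -1.      0.0059]]
```

arm_command([
  {"hand": 0,"travel": [-0.016,0,0],"rotation": [0,0.002,0.015]},
  {"hand": 0,"travel": [-0.016,0,0],"rotation": [0,0.002,0.015]},
  {"hand": 0,"travel": [-0.016,0,0],"rotation": [0,0.002,0.015]},
])

```text
time: 9.62
eef_pos: [0.5668, -0.1381, 0.0574]
tcp_rot: [-0.552, 0.436, -0.446, 0.554]
contact_force: [2.7, -14.9, -6.2]
opening: -0.002
```

```bash
python3 -c "
from h import *
s,_=st()"
```

```text
t 9.625 tcp [ 0.5668 -0.1381  0.0574] board mm [-188.8248   -0.0392   57.4391] F board -15.143965194250498 0.6123911913778677 -6.2126585617865615 open -0.0
tool axes in board
 [[-0.9999 -0.0053  0.0089]
 [-0.0089 -0.0122 -0.9999]
 [ 0.0054 -0.9999  0.0121]]
```

arm_command([
  {"hand": 0,"travel": [-0.017,0,0],"rotation": [-0.02,0.004,0.026]},
  {"hand": 0,"travel": [-0.018,0,0],"rotation": [-0.01,0.004,0.022]},
])

```text
time: 9.88
eef_pos: [0.5665, -0.1379, 0.0574]
tcp_rot: [0.554, -0.44, 0.442, -0.552]
contact_force: [2.6, -17.3, -8.2]
opening: 0.004
```

```bash
python3 -c "
from h import *
s,_=st()
i,d=ctrl.read_camera('top');cv2.imwrite('pics/t4.png',cv2.resize(i[165:245,205:295],None,fx=7,fy=7,interpolation=2))
i,d=ctrl.read_camera('side');cv2.imwrite('pics/s4.png',cv2.resize(i[160:250,220:320],None,fx=6,fy=6,interpolation=2))
s,_=st()
"
```

```text
t 9.875 tcp [ 0.5665 -0.1379  0.0574] board mm [-188.568     0.2007   57.3861] F board -17.441892757069578 1.2142802071357468 -8.170606941166263 open 0.0
tool axes in board
 [[-1.     -0.0044  0.0054]
 [-0.0054  0.0002 -1.    ]
 [ 0.0044 -1.     -0.0002]]
t 9.975 tcp [ 0.5665 -0.138   0.0574] board mm [-188.5843    0.207    57.413 ] F board -16.784591291940394 1.333748999067073 -7.795101513014118 open 0.0
tool axes in board
 [[-1.     -0.0044  0.0054]
 [-0.0054  0.0001 -1.    ]
 [ 0.0044 -1.     -0.0001]]
```

View pics/t4.png

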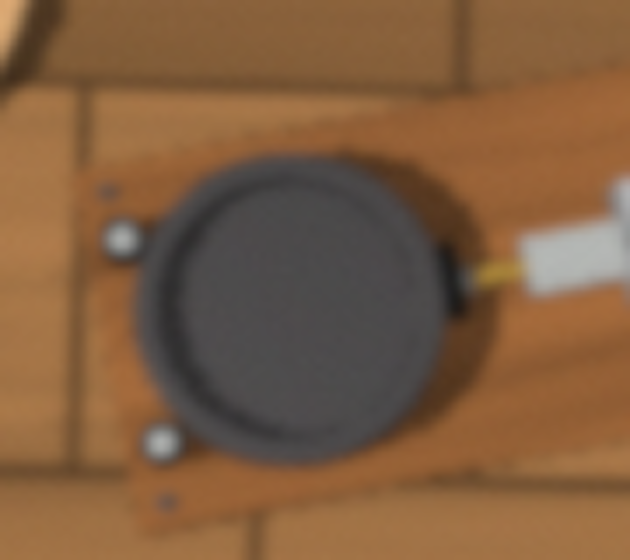

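View pics/s4.png

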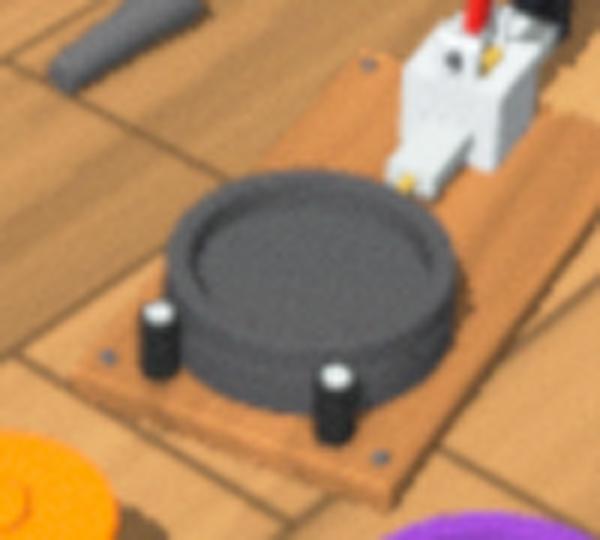

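```bash
python3 -c "
from h import *
from scipy.optimize import least_squares
def fit(i,d,tag):
  B=tob(cloud('top',d))*1e3
  m=((i.max(-1)<85)&(B[...,0]<185)&(B[...,0]>0)&(abs(B[...,1])<80)).astype(np.uint8)
  m=cv2.morphologyEx(m,cv2.MORPH_OPEN,np.ones((5,5)))
  cs,_=cv2.findContours(m,cv2.RETR_EXTERNAL,cv2.CHAIN_APPROX_NONE); c=max(cs,key=cv2.contourArea)[:,0].astype(float)
  # intersect rays with z=60
  p,M=T('top'); r=np.stack([(c[:,0]-p['cx'])/p['fx'],(c[:,1]-p['cy'])/p['fy'],np.ones(len(c))],-1)@M[:3,:3].T
  X=tob(M[:3,3]+r*((.060-M[2,3])/r[:,2])[:,None])*1e3
  s=least_squares(lambda q:np.hypot(X[:,0]-q[0],X[:,1]-q[1])-q[2],[100,0,70],loss='soft_l1').x; print(tag,'cobek',s)
  w=((i.min(-1)>120)&(B[...,0]>140)&(B[...,0]<200)&(abs(B[...,1])<75)&(B[...,2]>30)).astype(np.uint8)
  n,l,st_,cc=cv2.connectedComponentsWithStats(w)
  for k in range(1,n):
    x=cc[k]; rr=M[:3,:3]@[(x[0]-p['cx'])/p['fx'],(x[1]-p['cy'])/p['fy'],1]; print(' post',x,st_[k,4],tob(M[:3,3]+rr*(.054-M[2,3])/rr[2])*1e3)
i=np.load('top0i.npy');d=np.load('top0.npy');fit(i,d,'start')
i,d=ctrl.read_camera('top');fit(i,d,'now')
st()
"
```

```text
start cobek [91.8115 -0.7886 69.4921]
 post [222.     198.7143] 7 [169.3675 -45.6309  54.    ]
 post [227.6667 227.8889] 9 [169.1469  46.558   54.    ]
now cobek [96.5836 -0.3466 67.7353]
 post [222.  198.8] 10 [169.4176 -45.3681  54.    ]
 post [227.5 227.8] 10 [169.5993  46.1895  54.    ]
t 10.025 tcp [ 0.5665 -0.1379  0.0574] board mm [-188.5345    0.1972   57.4074] F board -16.533526942746214 1.4583786733975368 -7.519152001082438 open -0.0
tool axes in board
 [[-1.     -0.0044  0.0054]
 [-0.0054  0.0001 -1.    ]
 [ 0.0044 -1.     -0.0001]]
```

```bash
cat > fit.py <<'E'
from h import *
from scipy.optimize import least_squares
def fit(i,d,tag):
  p,M=T('top'); v,u=np.mgrid[165:245:.1,205:295:.1]
  def ray(c):
    r=np.stack([(c[...,0]-p['cx'])/p['fx'],(c[...,1]-p['cy'])/p['fy'],np.ones(c.shape[:-1])],-1)@M[:3,:3].T
    return r
  def onz(c,z): r=ray(np.asarray(c,float)); return tob(M[:3,3]+r*((z-M[2,3])/r[...,2])[...,None])*1e3
  # chroma R-B, sampled along radial lines at z=60
  f=i.astype(np.float32); ch=f[...,2]-f[...,0]
  def samp(x,y,z):
    q=proj('top',fromb(np.stack([x/1e3,y/1e3,np.full_like(x,z)],-1))).astype(np.float32)
    return cv2.remap(ch,q[...,0][None],q[...,1][None],cv2.INTER_LINEAR)[0]
  c=np.array([95.,0.])
  for it in range(3):
    E=[]
    for a in np.deg2rad(np.arange(0,360,4)):
      ad=abs((np.rad2deg(a)+180)%360-180)
      if ad>165 or 22<ad<48: continue
      r=np.arange(55,86,.5); g=samp(c[0]+r*np.cos(a),c[1]+r*np.sin(a),.060)
      k=np.gradient(cv2.GaussianBlur(g[None],(1,5),0)[0]); j=np.argmax(k); 
      E.append([c[0]+r[j]*np.cos(a),c[1]+r[j]*np.sin(a)])
    E=np.array(E)
    s=least_squares(lambda q:np.hypot(E[:,0]-q[0],E[:,1]-q[1])-q[2],[c[0],c[1],70],loss='soft_l1').x; c=s[:2]
  s2=least_squares(lambda q:np.hypot(E[:,0]-q[0],E[:,1]-q[1])-70.5,[c[0],c[1]],loss='soft_l1').x
  print(tag,'cobek fit',s,'r fixed',s2, 'front-only', least_squares(lambda q:np.hypot(E[E[:,0]>100][:,0]-q[0],E[E[:,0]>100][:,1]-q[1])-70.5,c,loss='soft_l1').x)
  # posts: grey-blob weighted centre
  for y in(-46,46):
    q=proj('top',fromb(np.array([.1709,y/1e3,.054])));x0,y0=np.round(q).astype(int)
    w=f[y0-3:y0+4,x0-3:x0+4].min(-1); w=np.clip(w-90,0,None); vv,uu=np.mgrid[y0-3:y0+4,x0-3:x0+4]
    print('  post',onz([(uu*w).sum()/w.sum(),(vv*w).sum()/w.sum()],.054), 'pred px',q)
E
python3 -c "
from fit import *
fit(np.load('top0i.npy'),0,'start')
i,d=ctrl.read_camera('top');np.save('now.npy',i);fit(i,d,'now')
s,_=st()
im=cv2.resize(i[165:245,205:295],None,fx=7,fy=7,interpolation=cv2.INTER_NEAREST)
cv2.imwrite('pics/t5.png',im)
"
```

```text
start cobek fit [97.7066 -0.2864 69.2841] r fixed [98.0419 -0.4141] front-only [96.1648 -0.0392]
  post [169.6844 -45.9773  54.    ] pred px [221.4927 198.693 ]
  post [169.4477  46.0904  54.    ] pred px [227.074  227.8218]
now cobek fit [102.0511  -0.3433  69.2869] r fixed [102.1564  -0.4164] front-only [100.4421  -0.3694]
  post [169.6184 -45.9856  54.    ] pred px [221.4927 198.693 ]
  post [169.4266  46.0934  54.    ] pred px [227.074  227.8218]
t 10.075 tcp [ 0.5665 -0.1379  0.0574] board mm [-188.561     0.2127   57.383 ] F board -16.165741696599376 1.5132810383610524 -6.989269761119693 open 0.0
tool axes in board
 [[-1.     -0.0043  0.0053]
 [-0.0053  0.     -1.    ]
 [ 0.0043 -1.     -0.0001]]
```

View pics/t5.png

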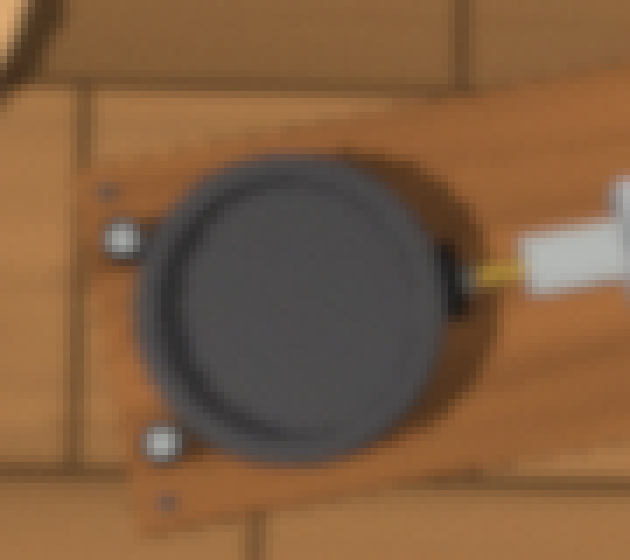

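arm_command([
  {"hand": 0,"travel": [-0.018,0,0],"rotation": [0,0.004,0.022]},
  {"hand": 0,"travel": [-0.019,0,0],"rotation": [0,0.004,0.022]},
])

```text
time: 10.32
eef_pos: [0.5666, -0.1378, 0.0574]
tcp_rot: [-0.552, 0.439, -0.444, 0.553]
contact_force: [2.9, -16.6, -8.2]
opening: -0.0
```

```bash
python3 -c "
from fit import *
s,_=st()
i,d=ctrl.read_camera('top');fit(i,d,'now')
"
```

```text
t 10.325 tcp [ 0.5666 -0.1378  0.0574] board mm [-188.4364    0.1557   57.3975] F board -16.816063461867984 0.8151721963703885 -8.24592272651157 open -0.0
tool axes in board
 [[-1.     -0.0033  0.0055]
 [-0.0055 -0.0047 -1.    ]
 [ 0.0033 -1.      0.0046]]
now cobek fit [101.8901  -0.3321  69.477 ] r fixed [101.9309  -0.2407] front-only [100.4565  -0.0638]
  post [169.6323 -45.9658  54.    ] pred px [221.4927 198.693 ]
  post [169.4604  46.0966  54.    ] pred px [227.074  227.8218]
```

arm_command([
  {"hand": 0,"travel": [-0.02,0,0],"rotation": [-0.006,0.002,0.022]},
  {"hand": 0,"travel": [-0.02,0,0],"rotation": [-0.006,0.002,0.022]},
])

```text
time: 10.62
eef_pos: [0.5665, -0.1377, 0.0574]
tcp_rot: [0.554, -0.438, 0.444, -0.552]
contact_force: [3.2, -17.5, -8.9]
opening: 0.002
```

```bash
python3 -c "
from fit import *
s,_=st()
"
```

```text
t 10.625 tcp [ 0.5665 -0.1377  0.0574] board mm [-188.3122    0.145    57.4186] F board -17.786556253912167 0.6608207698883687 -8.93292511818643 open 0.0
tool axes in board
 [[-1.     -0.0048  0.0075]
 [-0.0075 -0.0032 -1.    ]
 [ 0.0049 -1.      0.0032]]
```

arm_command([
  {"hand": 0,"travel": [0.02,0,0],"rotation": [0,0,-0.01]},
  {"hand": 0,"travel": [0.06,0,0],"rotation": [0,0,0]},
  {"hand": 0,"travel": [0.04,0,0],"rotation": [0,0,0]},
  {"hand": 0,"travel": [0,-0.16,0],"rotation": [0,0,0]},
  {"hand": 0,"travel": [0,-0.16,0],"rotation": [0,0,0]},
  {"hand": 0,"travel": [0,-0.16,0],"rotation": [0,0,0]},
  {"hand": 0,"travel": [0,-0.16,0],"rotation": [0,0,0]},
  {"hand": 0,"travel": [0,0,0],"rotation": [0,0,0]},
])

```text
time: 11.62
eef_pos: [0.5743, -0.1744, 0.2556]
tcp_rot: [0.554, -0.438, 0.444, -0.551]
contact_force: [0.6, 0.7, 0.4]
opening: -0.001
```

```bash
python3 -c "
from fit import *
s,_=st()
i,d=ctrl.read_camera('top');fit(i,d,'now')
i,d=ctrl.read_camera('wrist');cv2.imwrite('pics/w5.png',i)
"
```

```text
t 11.625 tcp [ 0.5743 -0.1744  0.2556] board mm [-225.8575    0.5688  255.6273] F board 0.5337571009865912 -0.7098902320003173 0.36198010107603473 open -0.0
tool axes in board
 [[-1.     -0.003   0.0086]
 [-0.0086 -0.0024 -1.    ]
 [ 0.003  -1.      0.0024]]
now cobek fit [102.2295  -0.4258  69.3971] r fixed [102.442  -0.45 ] front-only [100.6901  -0.3676]
  post [169.624  -45.9906  54.    ] pred px [221.4927 198.693 ]
  post [169.4207  46.0933  54.    ] pred px [227.074  227.8218]
```

View pics/w5.png

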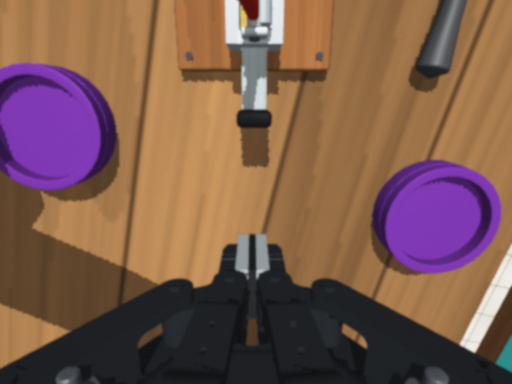

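The cobek stays home after I let go. The wrist view shows the paddle at (254,118) and the lever at (250,8). I'll go to the lever's +y side.

arm_command([
  {"hand": 0,"travel": [0,0,-0.13],"rotation": [0,0,0.01]},
  {"hand": 0,"travel": [0,0,-0.13],"rotation": [0,0,0.005]},
  {"hand": 0,"travel": [-0.13,0,0],"rotation": [0,0,0]},
  {"hand": 0,"travel": [-0.13,0,0],"rotation": [0,0,0]},
  {"hand": 0,"travel": [-0.13,0,0],"rotation": [0,0,0]},
  {"hand": 0,"travel": [-0.13,0,0],"rotation": [0,0,0]},
  {"hand": 0,"travel": [0,0,0],"rotation": [0,0,0]},
])

```text
time: 12.6
eef_pos: [0.4512, -0.0331, 0.2358]
tcp_rot: [0.554, -0.455, 0.429, -0.549]
contact_force: [0.1, 0.5, -0.5]
opening: 0.002
```

```bash
python3 -c "
from fit import *
s,_=st()
"
```

```text
t 12.6 tcp [ 0.4512 -0.0331  0.2358] board mm [-61.1579  89.8951 235.8224] F board 0.4557697898832952 -0.1672955049478121 -0.5249211981061461 open 0.0
tool axes in board
 [[-0.9997  0.0002 -0.0251]
 [ 0.0251  0.0286 -0.9993]
 [ 0.0005 -0.9996 -0.0286]]
```

arm_command([
  {"hand": 0,"travel": [0.046,0,0.03],"rotation": [0.055,0,-0.048]},
  {"hand": 0,"travel": [0,0,0],"rotation": [0,0,0]},
  {"hand": 0,"travel": [0,0.12,0],"rotation": [0,0,0]},
  {"hand": 0,"travel": [0,0.11,0],"rotation": [0,0,0]},
  {"hand": 0,"travel": [0,0,0],"rotation": [0,0,0]},
])

```text
time: 13.22
eef_pos: [0.4606, -0.046, 0.1597]
tcp_rot: [0.553, -0.446, 0.439, -0.55]
contact_force: [-0.5, 0.0, -0.1]
opening: -0.001
```

```bash
python3 -c "
from fit import *
s,_=st()
i,d=ctrl.read_camera('wrist');cv2.imwrite('pics/w6.png',i)
i,d=ctrl.read_camera('side');cv2.imwrite('pics/s6.png',cv2.resize(i[90:220,230:390],None,fx=4,fy=4,interpolation=2))
"
```

```text
t 13.225 tcp [ 0.4606 -0.046   0.1597] board mm [-75.7569  83.5587 159.7425] F board 0.1190123541454877 0.5260141329188837 -0.13423119104220205 open -0.0
tool axes in board
 [[-1.      0.0018 -0.005 ]
 [ 0.005   0.0089 -0.9999]
 [-0.0017 -1.     -0.0089]]
```

View pics/w6.png

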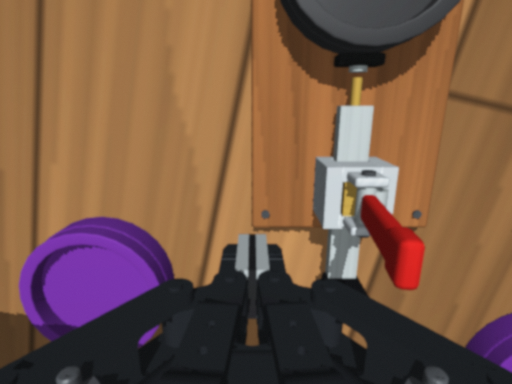

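View pics/s6.png

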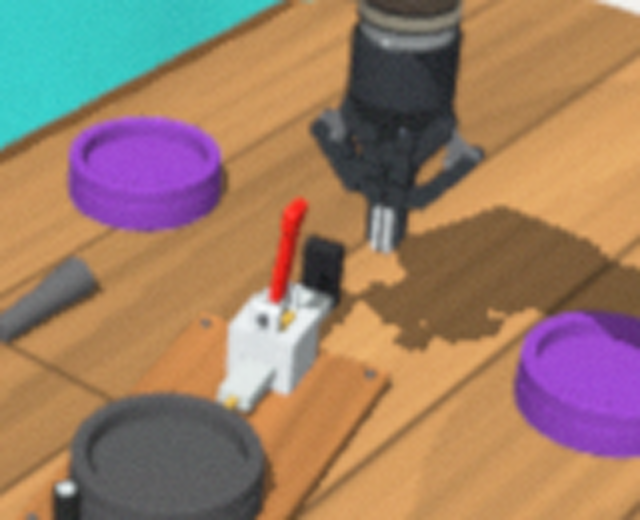

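```bash
python3 -c "
from fit import *
for c in('wrist','side','top'):
  i,d=ctrl.read_camera(c);s=ctrl.get_state();B=tob(cloud(c,d,s))*1e3
  b,g,r=[i[...,k].astype(int) for k in range(3)]
  m=(r>110)&(g<60)&(b<60)&(d>0)&(B[...,2]>70)&(B[...,2]<190)&(abs(B[...,0]+75)<40)&(abs(B[...,1])<110)
  q=B[m];print(c,len(q),q.min(0),q.max(0))
  for z in range(80,180,12):
    k=q[abs(q[:,2]-z)<6]
    if len(k): print(z,len(k),np.median(k,0),k[:,1].min(),k[:,1].max())
"
```

```text
wrist 1799 [-88.2403  -0.9246  89.7786] [-62.798   15.8694 175.077 ]
92 30 [-66.8163   3.1212  94.8628] -0.9246196328751335 5.581587229786019
104 63 [-66.7536   3.6599 103.7748] -0.7015428561814132 6.969110332314554
116 79 [-66.78     4.9294 116.0957] 0.4919938106064906 8.511925453339499
128 93 [-66.7661   6.3289 128.5802] 1.3336074724572957 9.911939462950288
140 122 [-66.7587   7.5195 140.5947] 2.6247085092597238 11.411333497995775
152 64 [-64.3289  10.2505 155.9302] 3.7991377444034624 13.700753226597168
164 261 [-64.0071  11.4896 165.7199] 4.492369250117572 15.749800520082774
176 1087 [-74.5228  11.2892 172.7391] 5.08529552201393 15.869366616970755
side 79 [-80.503   -0.1967  91.8019] [-61.1483  14.6948 171.7221]
92 5 [-67.8324   4.792   95.0753] 1.3173309504637996 5.6312001031064165
104 10 [-68.277    4.4941 103.4399] -0.1967312790961722 6.987538738537412
116 9 [-69.5328   6.5732 114.7876] 2.3675192808077177 7.675781394614379
128 12 [-66.7424   7.9352 127.0152] 3.800931636120967 10.312162218735287
140 11 [-67.822    9.3497 140.3954] 6.080555850535865 11.287897783282268
152 11 [-67.4945  11.7028 150.6264] 7.242814885220903 14.694813872181005
164 17 [-66.247   12.7453 164.3678] 7.420560077081811 14.338158920855173
176 4 [-73.7016  12.085  170.636 ] 8.29055019366883 13.685890845028348
top 20 [-84.4791   4.5639 153.7296] [-62.3824  14.5052 179.9205]
152 1 [-63.9754   4.5639 153.7296] 4.563945235807463 4.563945235807463
164 5 [-77.2311   8.8449 168.4415] 7.26771378621072 14.505162824210867
176 14 [-70.0674   9.7539 172.2584] 6.299037622778567 13.000095256668354
```

arm_command([
  {"hand": 0,"travel": [0,-0.047,0.06],"rotation": [0.017,0,-0.01]},
  {"hand": 0,"travel": [0,0,0.07],"rotation": [0,0,0]},
  {"hand": 0,"travel": [0,0,0.02],"rotation": [0,0,0]},
  {"hand": 0,"travel": [0,0,0],"rotation": [0,0,0]},
])

```text
time: 13.98
eef_pos: [0.5109, -0.0373, 0.1845]
tcp_rot: [-0.549, 0.436, -0.449, 0.554]
contact_force: [-0.4, 0.4, -0.9]
opening: -0.004
```

```bash
python3 -c "
from fit import *
s,_=st()
"
```

```text
t 13.975 tcp [ 0.5109 -0.0373  0.1845] board mm [-78.2628  32.595  184.4943] F board 0.442849872041725 0.33465201568346886 -0.8752326795878527 open -0.0
tool axes in board
 [[-1.      0.001   0.0098]
 [-0.0098 -0.0162 -0.9998]
 [-0.0008 -0.9999  0.0162]]
```

arm_command([
  {"hand": 0,"travel": [-0.01,0.033,0],"rotation": [-0.031,0,0.019]},
  {"hand": 0,"travel": [0,0,0],"rotation": [0,0,0]},
  {"hand": 0,"travel": [0,0,0.015],"rotation": [0,0,0]},
  {"hand": 0,"travel": [0,0,0.015],"rotation": [0,0,0]},
  {"hand": 0,"travel": [0,0,0.015],"rotation": [0,0,0]},
])

```text
time: 14.6
eef_pos: [0.5225, -0.0314, 0.1733]
tcp_rot: [0.552, -0.444, 0.441, -0.551]
contact_force: [0.1, 0.6, 0.3]
opening: 0.004
```

```bash
cat > lv.py <<'E'
from fit import *
s,_=st()
i,d=ctrl.read_camera('side');B=tob(cloud('side',d,s))*1e3
b,g,r=[i[...,k].astype(int) for k in range(3)]
m=(r>110)&(g<60)&(b<60)&(d>0)&(B[...,2]>70)&(B[...,2]<190)&(abs(B[...,0]+75)<40)&(abs(B[...,1])<110)
q=B[m]; print(len(q))
if len(q)>3:
  a=np.arctan2(-q[:,1],q[:,2]-80); rr=np.hypot(q[:,1],q[:,2]-80); print('lever phi',np.median(a[rr>30]),'angle',np.median(a[rr>30])+.35, 'rmax',rr.max(),np.median(q,0))
E
python3 lv.py
```

```text
t 14.6 tcp [ 0.5225 -0.0314  0.1733] board mm [-74.9672  19.9486 173.3144] F board 0.5601612006603582 -0.185747665377429 0.2730695151082636 open 0.0
tool axes in board
 [[-1.      0.0015 -0.0015]
 [ 0.0015  0.0032 -1.    ]
 [-0.0015 -1.     -0.0032]]
74
lever phi -0.12381627070057773 angle 0.22618372929942226 rmax 91.52250286740482 [-67.7313   6.2175 131.0237]
```

arm_command([
  {"hand": 0,"travel": [0,0,0.015],"rotation": [0,0,0]},
  {"hand": 0,"travel": [0,0,0.015],"rotation": [0,0,0]},
  {"hand": 0,"travel": [0,0,0.015],"rotation": [0,0,0]},
])

```text
time: 15.02
eef_pos: [0.537, -0.0282, 0.1735]
tcp_rot: [0.552, -0.444, 0.442, -0.551]
contact_force: [0.3, -0.3, 0.5]
opening: -0.002
```

```bash
python3 lv.py
```

```text
t 15.025 tcp [ 0.537  -0.0282  0.1735] board mm [-75.0426   5.1144 173.5201] F board -0.35510823597593477 -0.21965119510615946 0.5467297603359622 open -0.0
tool axes in board
 [[-1.      0.0015 -0.0014]
 [ 0.0014  0.0027 -1.    ]
 [-0.0015 -1.     -0.0027]]
88
lever phi 0.036488702027408886 angle 0.38648870202740887 rmax 92.30648452516603 [-68.8137  -2.0097 131.1075]
```

arm_command([
  {"hand": 0,"travel": [0,0,0.02],"rotation": [0,0,0]},
  {"hand": 0,"travel": [0,0,0.02],"rotation": [0,0,0]},
])

```text
time: 15.32
eef_pos: [0.5492, -0.0254, 0.173]
tcp_rot: [0.552, -0.444, 0.441, -0.551]
contact_force: [-0.9, -1.2, -0.8]
opening: -0.0
```

```bash
python3 lv.py; python3 -c "
from fit import *
i,d=ctrl.read_camera('side');cv2.imwrite('pics/s7.png',cv2.resize(i[90:220,230:390],None,fx=4,fy=4,interpolation=2))
i,d=ctrl.read_camera('wrist');cv2.imwrite('pics/w7.png',i)"
```

```text
t 15.325 tcp [ 0.5492 -0.0254  0.173 ] board mm [-75.0016  -7.4281 173.0036] F board -0.9325066397938505 1.161522095485751 -0.7935911388830313 open -0.0
tool axes in board
 [[-1.      0.0015 -0.0017]
 [ 0.0017  0.0037 -1.    ]
 [-0.0015 -1.     -0.0037]]
95
lever phi 0.17313609889562534 angle 0.5231360988956253 rmax 90.84519873091719 [-69.5774  -9.2541 129.79  ]
```

View pics/s7.png

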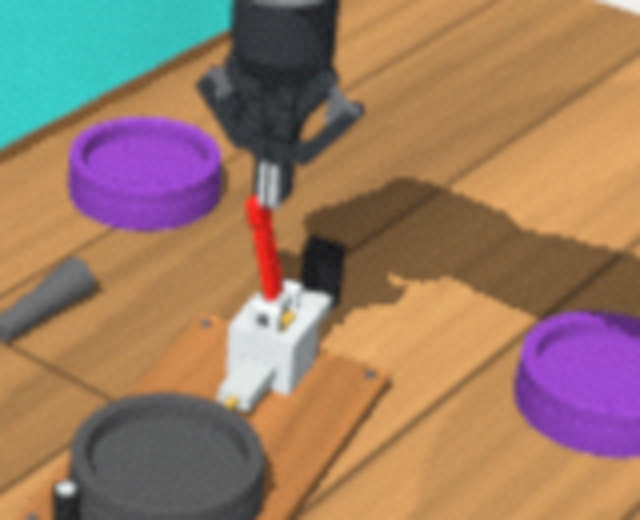

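View pics/w7.png

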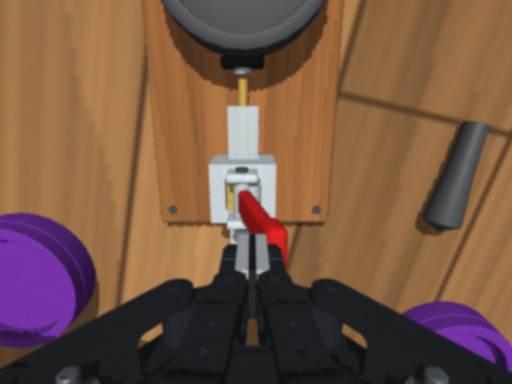

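arm_command([
  {"hand": 0,"travel": [0,0.007,0.032],"rotation": [0,0,0]},
  {"hand": 0,"travel": [0,0.008,0.032],"rotation": [0,0,0]},
])

```text
time: 15.72
eef_pos: [0.5684, -0.0212, 0.1689]
tcp_rot: [0.552, -0.444, 0.441, -0.551]
contact_force: [-4.0, -0.6, 0.6]
opening: 0.003
```

```bash
python3 lv.py
```

```text
t 15.725 tcp [ 0.5684 -0.0212  0.1689] board mm [-75.0116 -27.0364 168.8715] F board 0.331204451352562 4.050042822015786 0.5830538172093975 open 0.0
tool axes in board
 [[-1.      0.0016 -0.0018]
 [ 0.0018  0.0042 -1.    ]
 [-0.0016 -1.     -0.0042]]
108
lever phi 0.39917427153104346 angle 0.7491742715310434 rmax 90.93370638581581 [-70.2804 -18.9996 124.5392]
```

arm_command([
  {"hand": 0,"travel": [0,0.018,0.023],"rotation": [0,0,0]},
  {"hand": 0,"travel": [0,0.019,0.023],"rotation": [0,0,0]},
])

```text
time: 16.02
eef_pos: [0.5853, -0.0179, 0.1591]
tcp_rot: [-0.551, 0.443, -0.443, 0.552]
contact_force: [-1.8, 0.8, 4.3]
opening: -0.002
```

```bash
python3 lv.py
```

```text
t 16.025 tcp [ 0.5853 -0.0179  0.1591] board mm [-75.4531 -44.2482 159.0583] F board 1.200846508035982 1.5847486331466534 4.266891433887978 open -0.0
tool axes in board
 [[-1.      0.0018 -0.0006]
 [ 0.0006 -0.0013 -1.    ]
 [-0.0018 -1.      0.0013]]
121
lever phi 0.614634909720589 angle 0.964634909720589 rmax 92.24545489851297 [-69.2472 -27.6451 120.7427]
```

arm_command([
  {"hand": 0,"travel": [0,0.027,0.016],"rotation": [0,0,0]},
  {"hand": 0,"travel": [0,0.028,0.015],"rotation": [0,0,0]},
])

```text
time: 16.32
eef_pos: [0.5979, -0.0157, 0.1439]
tcp_rot: [-0.549, 0.44, -0.445, 0.553]
contact_force: [-1.5, 1.1, 4.2]
opening: -0.001
```

```bash
python3 lv.py
```

```text
t 16.325 tcp [ 0.5979 -0.0157  0.1439] board mm [-76.111  -57.0176 143.9251] F board 1.4305061575516589 1.1821801042135265 4.194573155272727 open -0.0
tool axes in board
 [[-1.      0.0018  0.0015]
 [-0.0015 -0.0085 -1.    ]
 [-0.0018 -1.      0.0085]]
119
lever phi 0.8124243800219141 angle 1.162424380021914 rmax 92.25233249296052 [-69.1332 -33.7699 113.2259]
```

arm_command([
  {"hand": 0,"travel": [0,0.03,0.01],"rotation": [0,0,0]},
  {"hand": 0,"travel": [0,0.03,0.008],"rotation": [0,0,0]},
])

```text
time: 16.62
eef_pos: [0.6054, -0.0145, 0.1258]
tcp_rot: [-0.548, 0.439, -0.446, 0.554]
contact_force: [1.8, -0.7, 1.9]
opening: -0.001
```

```bash
python3 lv.py;python3 -c "
from fit import *
i,d=ctrl.read_camera('side');cv2.imwrite('pics/s8.png',cv2.resize(i[90:220,230:390],None,fx=4,fy=4,interpolation=2))"
```

```text
t 16.625 tcp [ 0.6054 -0.0145  0.1258] board mm [-76.6204 -64.6707 125.7904] F board -1.0981176654624094 -1.5911639390047156 1.897810758450384 open -0.0
tool axes in board
 [[-1.      0.002   0.0029]
 [-0.003  -0.0133 -0.9999]
 [-0.0019 -0.9999  0.0133]]
91
lever phi 1.045957841317511 angle 1.3959578413175109 rmax 92.47343191750602 [-70.2374 -38.9823 103.0711]
```

View pics/s8.png

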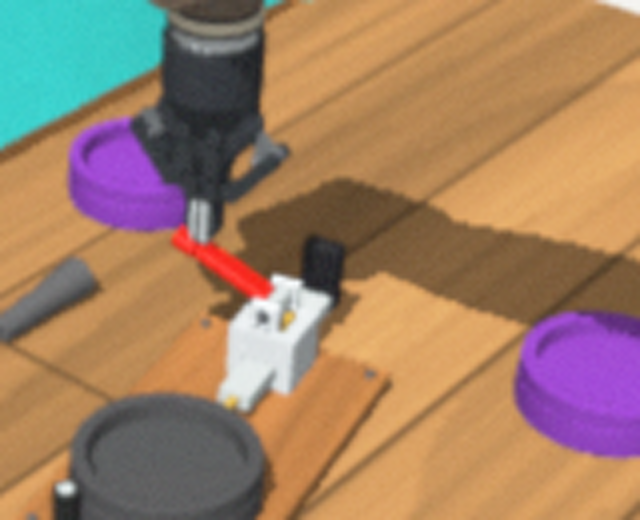

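arm_command([
  {"hand": 0,"travel": [0,0.024,0.006],"rotation": [0,0,0]},
  {"hand": 0,"travel": [0,0.014,0.003],"rotation": [0,0,0]},
])

```text
time: 16.98
eef_pos: [0.6063, -0.0138, 0.1113]
tcp_rot: [-0.549, 0.441, -0.445, 0.553]
contact_force: [-0.4, -0.7, 1.1]
opening: -0.0
```

```bash
python3 lv.py;python3 -c "
from fit import *
i,d=ctrl.read_camera('side');cv2.imwrite('pics/s9.png',cv2.resize(i[90:220,230:390],None,fx=4,fy=4,interpolation=2))"
```

```text
t 16.975 tcp [ 0.6063 -0.0138  0.1113] board mm [-76.0531 -65.6713 111.335 ] F board -0.649332891487862 0.5241563275952725 1.1264648526874832 open -0.0
tool axes in board
 [[-1.      0.0019  0.0011]
 [-0.0011 -0.0082 -1.    ]
 [-0.0019 -1.      0.0082]]
71
lever phi 1.2091877130644688 angle 1.559187713064469 rmax 88.88217461554373 [-72.8177 -39.3079  95.5983]
```

View pics/s9.png

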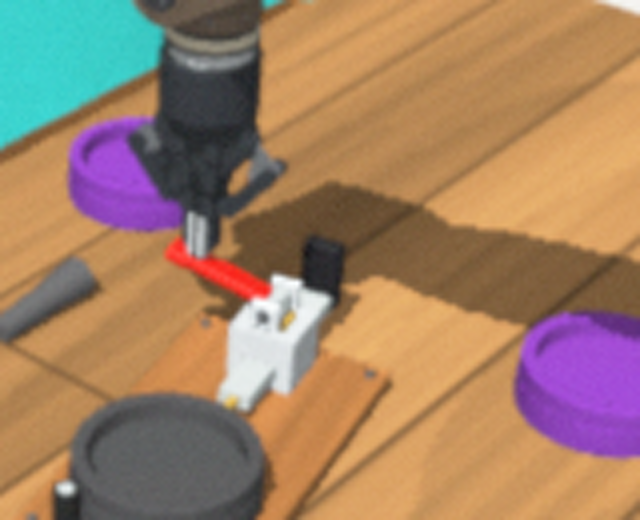

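arm_command([
  {"hand": 0,"travel": [0,0.018,0],"rotation": [0,0,0]},
  {"hand": 0,"travel": [0,0.01,0],"rotation": [0,0,0]},
])

```text
time: 17.32
eef_pos: [0.6055, -0.0137, 0.1017]
tcp_rot: [-0.55, 0.441, -0.444, 0.553]
contact_force: [1.0, -0.3, -0.5]
opening: -0.003
```

```bash
python3 lv.py
```

```text
t 17.325 tcp [ 0.6055 -0.0137  0.1017] board mm [-75.7835 -64.872  101.7205] F board -0.5429363395984041 -0.9075122979260081 -0.4749927095873988 open -0.0
tool axes in board
 [[-1.      0.0018  0.0004]
 [-0.0004 -0.0059 -1.    ]
 [-0.0018 -1.      0.0059]]
112
lever phi 1.4953547135624694 angle 1.8453547135624695 rmax 86.47446016005296 [-69.5323 -51.0871  84.8148]
```

arm_command([
  {"hand": 0,"travel": [0,0.007,0],"rotation": [0,0,0]},
  {"hand": 0,"travel": [0,0.007,0],"rotation": [0,0,0]},
])

```text
time: 17.62
eef_pos: [0.6054, -0.0137, 0.0971]
tcp_rot: [-0.55, 0.441, -0.444, 0.553]
contact_force: [0.4, -0.1, 0.7]
opening: 0.003
```

```bash
python3 lv.py;python3 -c "
from fit import *
i,d=ctrl.read_camera('side');cv2.imwrite('pics/s10.png',cv2.resize(i[90:220,230:390],None,fx=4,fy=4,interpolation=2))"
```

```text
t 17.625 tcp [ 0.6054 -0.0137  0.0971] board mm [-75.791  -64.8337  97.1329] F board -0.15902230354309477 -0.42407899840376134 0.6700696410597482 open 0.0
tool axes in board
 [[-1.      0.0019  0.0003]
 [-0.0004 -0.0059 -1.    ]
 [-0.0019 -1.      0.0059]]
105
lever phi 1.4952010113528726 angle 1.8452010113528727 rmax 86.98359988835529 [-68.1758 -48.3961  85.012 ]
```

View pics/s10.png

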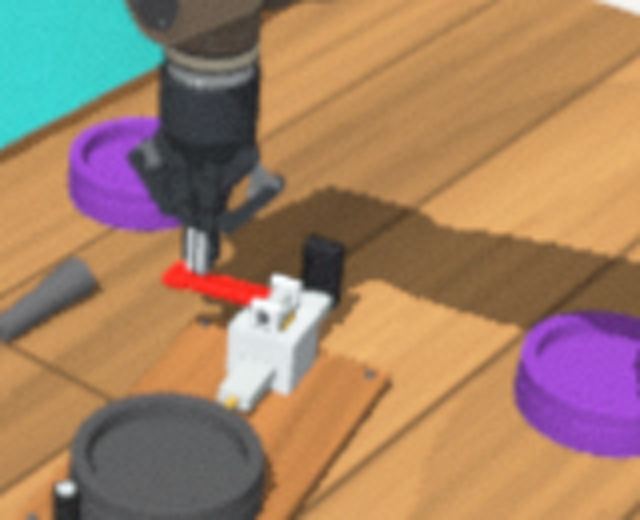

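The lever now lies level in view, from (180,275) to (270,295), and there's no force on the finger. I'll retreat and check.

arm_command([
  {"hand": 0,"travel": [0,-0.05,0],"rotation": [0,0,0]},
  {"hand": 0,"travel": [0,-0.15,0],"rotation": [0,0,0]},
  {"hand": 0,"travel": [0,-0.15,0],"rotation": [0,0,0]},
  {"hand": 0,"travel": [0.15,-0.1,0],"rotation": [0,0,0]},
  {"hand": 0,"travel": [0.18,0,0],"rotation": [0,0,0]},
  {"hand": 0,"travel": [0.15,0,0],"rotation": [0,0,0]},
  {"hand": 0,"travel": [0,0,0],"rotation": [0,0,0]},
  {"hand": 0,"travel": [0,0,0],"rotation": [0,0,0]},
])

```text
time: 18.73
eef_pos: [0.6384, -0.1578, 0.2479]
tcp_rot: [-0.549, 0.436, -0.447, 0.555]
contact_force: [0.6, 0.4, -0.6]
opening: 0.0
```

```bash
python3 lv.py;python3 -c "
from fit import *
s=ctrl.get_state();i,d=ctrl.read_camera('wrist');cv2.imwrite('pics/w11.png',i);B=tob(cloud('wrist',d,s))*1e3
b,g,r=[i[...,k].astype(int) for k in range(3)]
m=(r>110)&(g<60)&(b<60)&(d>0)&(B[...,2]>60)&(abs(B[...,0]+75)<40)
q=B[m];print(len(q),q.min(0),q.max(0))
for a in(-25,-40,-55,-70,-85):
  k=q[abs(q[:,1]-a)<6]; print(a,len(k),np.percentile(k[:,2],90) if len(k) else 0)
i,d=ctrl.read_camera('top');fit(i,d,'end');cv2.imwrite('pics/t11.png',cv2.resize(i[140:280,180:350],None,fx=4,fy=4,interpolation=2))
B=tob(cloud('top',d))*1e3
m=(i.max(-1)<75)&(B[...,2]>60)&(B[...,2]<100)&(B[...,0]<-140)&(B[...,0]>-220)&(abs(B[...,1])<30);print('paddle',m.sum(),np.median(B[m],0) if m.any() else 0)"
```

```text
t 18.725 tcp [ 0.6384 -0.1578  0.2479] board mm [-223.6254  -65.6081  247.9261] F board 0.28137389766301824 -0.695957418888857 -0.6243820171545292 open 0.0
tool axes in board
 [[-1.     -0.0006  0.0073]
 [-0.0073 -0.0159 -0.9998]
 [ 0.0007 -0.9999  0.0159]]
94
lever phi 1.5001464173246002 angle 1.8501464173246003 rmax 87.69653411429991 [-68.943  -54.9782  84.9693]
1579 [-89.532  -93.3795  79.4531] [-69.5928  -7.5965  87.8795]
-25 212 86.73109837057335
-40 197 86.13181865509904
-55 175 85.91861592201738
-70 211 85.56446672543561
-85 291 85.64046281720123
end cobek fit [102.2826  -0.2218  69.4284] r fixed [102.1342  -0.4502] front-only [100.8436  -0.1529]
  post [169.6424 -45.9836  54.    ] pred px [221.4927 198.693 ]
  post [169.4258  46.0961  54.    ] pred px [227.074  227.8218]
paddle 64 [-167.034     1.1437   82.7534]
```

View pics/t11.png

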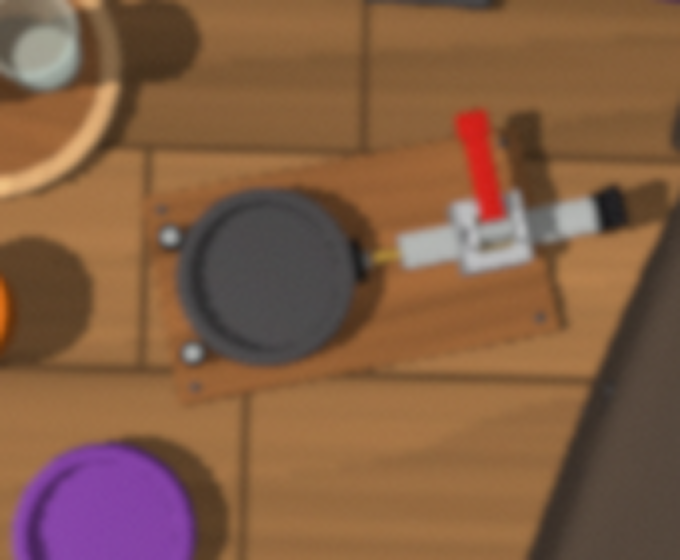

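View pics/w11.png

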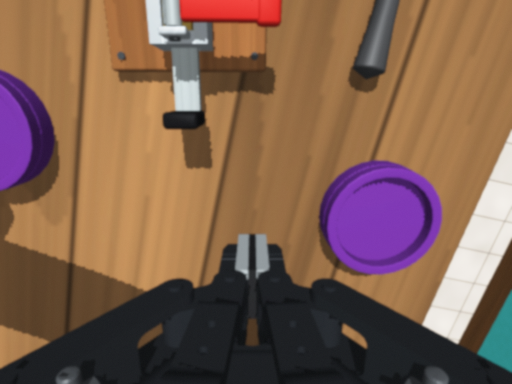

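The lever's top is level along its length (85.6–86.7 mm), so it's fully closed. The top-view fit puts the cobek about 1 mm from ideal, near its error, so I'll check the seat close up with the wrist camera.

arm_command([
  {"hand": 0,"travel": [-0.1,-0.1,-0.05],"rotation": [-0.03,0,0.014]},
  {"hand": 0,"travel": [-0.17,0,-0.06],"rotation": [0,0,0]},
  {"hand": 0,"travel": [-0.17,0,-0.06],"rotation": [0,0,0]},
  {"hand": 0,"travel": [-0.17,0,-0.05],"rotation": [0,0,0]},
  {"hand": 0,"travel": [-0.17,0,0],"rotation": [0,0,0]},
  {"hand": 0,"travel": [0,0,0],"rotation": [0,0,0]},
  {"hand": 0,"travel": [0,0,0],"rotation": [0,0,0]},
])

```text
time: 19.75
eef_pos: [0.515, 0.0691, 0.2774]
tcp_rot: [-0.554, 0.44, -0.438, 0.555]
contact_force: [0.7, 0.5, -0.1]
opening: 0.001
```

```bash
python3 -c "
from fit import *
s,_=st();i,d=ctrl.read_camera('wrist');cv2.imwrite('pics/w12.png',i);np.save('w12i.npy',i);np.save('w12d.npy',d)
import pickle;pickle.dump(s,open('w12s.pkl','wb'))
B=tob(cloud('wrist',d,s))*1e3
g=i.astype(int);c=abs(g[...,2]-g[...,0])<25
m=c&(B[...,2]>50)&(B[...,2]<66)&(B[...,0]>10)&(B[...,0]<200)
print(m.sum(),B[m].min(0),B[m].max(0))"
```

```text
t 19.75 tcp [0.515  0.0691 0.2774] board mm [ 24.7725   5.3774 277.3545] F board 0.3364948115011611 -0.7966121757622077 -0.10062897359904266 open 0.0
tool axes in board
 [[-0.9999 -0.0114 -0.0027]
 [ 0.0027  0.0013 -1.    ]
 [ 0.0114 -0.9999 -0.0013]]
4890 [ 34.0775 -69.0608  50.0073] [178.2279  66.0058  62.6821]
```

View pics/w12.png

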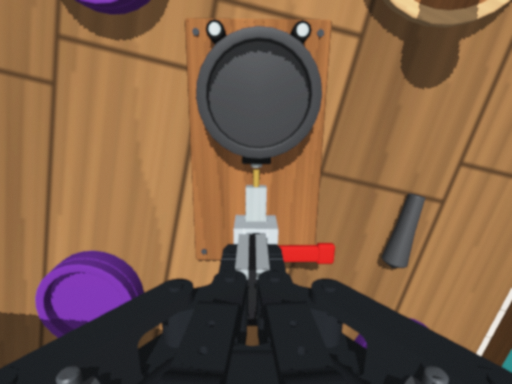

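```bash
python3 -c "
from fit import *
import pickle
i=np.load('w12i.npy');d=np.load('w12d.npy');s=pickle.load(open('w12s.pkl','rb'))
B=tob(cloud('wrist',d,s))*1e3
m=((B[...,2]>55)&(B[...,2]<70)&(B[...,0]>10)&(B[...,0]<200)&(abs(B[...,1])<90)).astype(np.uint8)
g=i.astype(int)
w=((g.min(-1)>140)&(abs(B[...,2]-54)<6)).astype(np.uint8)
n,l,a,c=cv2.connectedComponentsWithStats(w);ps=[]
for k in range(1,n):
  if a[k,4]>20 and B[l==k][:,0].mean()>140: ps.append(B[l==k].mean(0));print('post',c[k],a[k,4],ps[-1])
n,l,a,c=cv2.connectedComponentsWithStats(m);k=1+np.argmax(a[1:,4]);X=B[l==k][:,:2];
h=cv2.convexHull(X.astype(np.float32))[:,0]
# subpixel rim edge: outer boundary
q=least_squares(lambda q:np.hypot(h[:,0]-q[0],h[:,1]-q[1])-q[2],[100,0,70],loss='soft_l1').x;print('rim',q,B[l==k][:,2].mean())
for p in ps: print('dist centre-post',np.hypot(*(p[:2]-q[:2])),'want 80.5')
im=cv2.resize(i[10:110,180:340],None,fx=5,fy=5,interpolation=cv2.INTER_CUBIC);cv2.imwrite('pics/w12c.png',im)"
```

```text
post [214.0672  28.2185] 119 [170.1097  46.2379  54.9466]
post [302.188   29.3248] 117 [170.089  -46.0484  54.8885]
rim [102.9868  -1.0115  69.0442] 59.73528432005975
dist centre-post 82.08522118512388 want 80.5
dist centre-post 80.81473740930625 want 80.5
```

View pics/w12c.png

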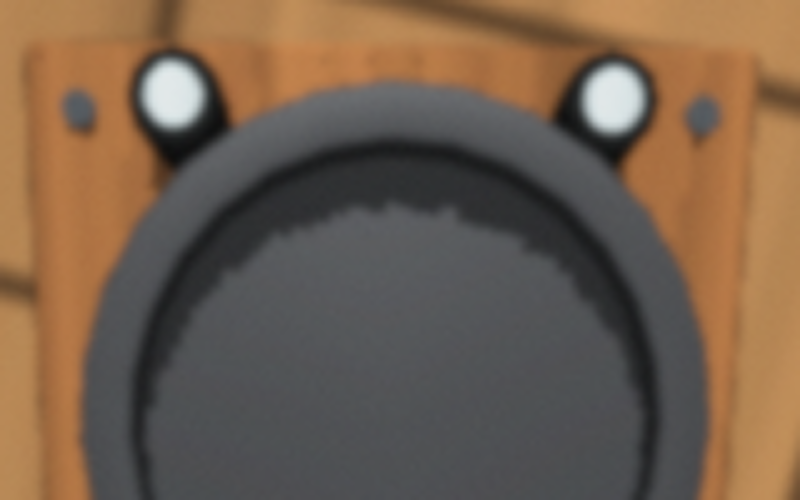

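```bash
python3 -c "
from fit import *
import pickle
i=np.load('w12i.npy').astype(np.float32);s=pickle.load(open('w12s.pkl','rb'))
ch=cv2.GaussianBlur(i[...,2]-i[...,0],(0,0),.7)
for z in(.060,.055):
 c=np.array([103.,0.])
 for it in range(4):
  E=[];A=[]
  for a in np.deg2rad(np.arange(-178,180,3)):
   ad=abs(np.rad2deg(a))
   if ad>160 or 20<ad<50: continue
   r=np.arange(62,80,.25);x=c[0]+r*np.cos(a);y=c[1]+r*np.sin(a)
   q=proj('wrist',fromb(np.stack([x/1e3,y/1e3,np.full_like(x,z)],-1)),s).astype(np.float32)
   g=cv2.remap(ch,q[:,0][None],q[:,1][None],cv2.INTER_LINEAR)[0];j=np.argmax(np.gradient(g));E.append([x[j],y[j]]);A.append([np.rad2deg(a),r[j]])
  E=np.array(E);f=least_squares(lambda q:np.hypot(E[:,0]-q[0],E[:,1]-q[1])-q[2],[*c,70],loss='soft_l1');c=f.x[:2]
 print(z,f.x,np.std(f.fun))
 for p in([170.1,46.2],[170.1,-46.05]):print(np.hypot(*(np.array(p)-c)))
"
```

```text
0.06 [103.1465  -1.342   68.6432] 0.3288000178790285
82.11585671938542
80.50824664520592
0.055 [103.1693  -1.3791  69.6114] 0.3464700630444933
82.11874795981281
80.46866439983553
```

```bash
python3 -c "
from h import *
st(); print(ctrl.sign_off())"
```

```text
t 19.8 tcp [0.5151 0.0689 0.2773] board mm [ 24.5171   5.3345 277.3456] F board -0.390244656612008 -0.6817693468856266 -0.11364388074765863 open -0.0
tool axes in board
 [[-0.9999 -0.0106 -0.0032]
 [ 0.0032  0.0014 -1.    ]
 [ 0.0106 -0.9999 -0.0014]]
the job is handed in; nothing more can be done
None
```

The cobek is clamped and the job is handed in at about 20 s of the 50 s allowed, but I couldn't confirm that it touches the second stop post.

**Push:** I pushed the paddle with closed fingers in small steps. The cobek slid at about 12 N, then stopped dead. The force rose to 17.8 N at the end, the highest I read, and the cobek did not move when I let go.

**Lever:** I swung the red lever over along its arc, reading at most about 4–5 N. It snapped down, and its top lies level at about 86 mm along its whole length, so it is closed.

**Other checks:**
- The arm was clear of everything at hand-in.
- I never moved near the pestle, tub, jars or look-alikes, but did not re-measure them.

**What disagreed:** The seating force says the cobek is home, but the cameras leave a small doubt. With exact contact, a post's centre would be 80.5 mm from the cobek's centre.

| Camera | -y post | +y post |
|---|---|---|
| Wrist, close up | 80.5 mm | 82.1 mm |
| Top | 81.4 mm | 81.7 mm |

There may be a gap of 1 to 1.6 mm at the +y post, which is within the 2 mm calibration. The slide I measured, about 4.5 mm, is also just under the stated 5 mm minimum. I did not unlock the rod to push again.

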